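Lock the polished cap in its holder and hold the loupe over it at the gauge height

ROBOT

A 6-joint arm with a two-finger parallel gripper is mounted at the origin on the work surface. World frame = base frame: x ahead of the robot, y to its left, z up, the work surface at z = 0. Lengths are in mm, angles in rad, forces in N, time in s.
With the tool pointing down it reaches from about 350 to 725 mm from the base axis. Payload 4.3 kg.
Tool frame: the origin (TCP) lies at the very end of the fingers, on their centre line; the grasp point (between the pads) lies manip.tcp_to_grasp behind it (manip.tcp_to_grasp is the distance from the TCP to the grasp point, in mm); z points along the fingers, x is the direction in which the jaws open and shut, and the axes are right-handed (so a half turn about z gives the same grasp; the last joint's range is limited). The gripper opens to 85 mm and grips with 20 to 120 N. Pads are 22 mm wide; open, the fingers measure 114 mm over their backs; the gripper's body (76 mm by 85 mm) begins 54 mm behind the grasp point. The pads swing forward as they close: fully open they stand 13 mm farther back than shut.
Start: joints at [1.124, 0.377, 0.081, 1.274, 0, 1.46], TCP at [190.028, 542.73, 231.329] pointing down, gripper open.
Joint ranges: [-2.72, 2.72], [-0.84, 1.66], [-1.02, 1.22], [-1.77, 2.12], [-1.37, 1.28], [-3.14, 3.14]. Speed limits (rad/s): [2.57, 2.57, 3.14, 3.14, 3.14, 3.14].

INTERFACE

Orientations are given as [roll, pitch, yaw] about the fixed x, y, z axes, in that order (R = Rz(yaw) Ry(pitch) Rx(roll)).
In Python, from workcell import manip gives the robot as it stands.
- The arm moves only by the tool apply_moves, never from a script. Its argument "deltas" is a list of rows, each a list of 6 numbers: the shift along the tool's x, y, z each as a share of 250 mm, from -1 to 1, then the turn, a rotation vector about the tool's x, y, z each as a share of pi rad, from -1 to 1. In form: [[x, y, z, ax, ay, az], ...]. A call has 1 to 12 rows; each row shifts and turns the pose as measured when the row begins, along the tool's axes as they then stand; what a row does not reach is not made up. A row lasts 1/12 s, in which the tool goes at most 41.7 mm and 7.16 degrees, less where a joint would pass 70% of its speed; a pose out of reach is approached as far as the arm can. A call with a number of a shift or a turn outside -1 to 1 is refused whole. A call with a gripper value outside its range is refused whole. "claw" is the closure, from 0 (fully open) to 1 (shut), set as the call begins (left out, the last holds). The fingers move at their own pace and stop on an object; "force" is the grip in N (left out, the last holds). Time passes only in rows, so rows that do not move let the fingers close. It gives the time, the measured TCP pose, the force and the opening at its end, in the units of the state.
- manip.read_state(): the state, without advancing time (a new reading comes with each control period).
- manip.grab_frame(name): name is "scene" or "top" or "wrist"; returns the picture (384x512x3 uint8, red, green, blue); there is no depth.
- manip.camera_info(name): a dict with "vertical_fov" (degrees; the focal length in pixels is half the picture's height over the tangent of half this angle, whatever the lens; pixels are square), "cx", "cy" (the principal point, pixels), "dist" ([k1, k2, p1, p2, k3] as OpenCV has them; the pictures are not rectified), "R" (3x3) and "t" (3): a world point X has camera coordinates R X + t. Camera axes: x right, y down, z forward; pixel columns grow to the right and rows downward; lengths in mm; the calibration is good to about 2 mm. A picture is of the moment at which its call begins: read the wrist's pose just before it. camera_info takes no time and is no camera call; for the wrist camera it gives the pose at the moment of the call.
- manip.hand_in(): hands the job in, once; it reports no verdict.
Trained networks look in the newest picture that a camera, given by its name, has taken for a name from the list of things; names that differ only in an ending like _2 or _b are one class to them, and where a whole thing is asked for, a point or a joint stands for the part that bears it (a point fixed in the world has none). Each returns a list of dicts, best first, with "confidence" (0 to 1); they miss things now and then, are a little off and sometimes report something else, mostly with a low value. They report only what shows in the picture. A call takes as long as a camera call. They do not tell look-alikes from the thing itself.
- manip.spot_in(camera, target): "position" ([x, y, z] in mm, in the coordinates of the camera as it stood for that picture, good to about 4 mm: the middle of the surface that is visible of it).
- manip.spot_point(camera, target): "position" ([x, y, z] in mm, in the coordinates of the camera as it stood for that picture, good to about 4 mm: a listed point, or the origin of a listed thing).
The state is a dict: "clock": time; "q": joint angles; "qd": joint speeds; "tau": joint torques, N m; "ee_pos": TCP position; "tcp_rot": TCP orientation; "force": force on the tool from outside, world axes, zero at the start; "moment": the same for the moment, N m; "gripper_width": opening from 0.0 (shut) to 1.0 (fully open).
Only numpy, scipy, OpenCV 4.12 (cv2) and the standard library are available. Lean on these libraries where they do the work, as an engineer would, in place of code of your own. Each camera call takes 0.05 s, during which the arm holds its last target.

TASK

Turn the collar of the round work holder clockwise by its lever tab until the tab lies over the white line on the base, so that the jaws close around the polished cap. Then pick up the loupe by its handle and hold it still and level, the lens centred over the cap and the middle of its rim level with the brass pointer on the holder's post; finish while holding it there in the gripper, clear of the holder. Do not touch the cap or shift the brass pointer, and leave the other things on the bench where they are.

Things in the scene. Friction and masses are not known exactly. Their poses are not given: they have to be found in the camera images.
- holder: Work holder fixed to the bench: grey round base 180 mm across, 12 mm thick; on its axis a core with the knurled aluminium collar (68 mm across, 30 to 46 mm above the bench), three small steel jaws (48 to 64 mm above the bench, within 32 mm of the axis) and the polished cap. A 10 mm steel post, 190 mm tall above the bench, stands 78 mm from the axis along the holder's +x. Origin: on the vertical axis at the underside (bench height). z is up.
- collar (a joint): Turn of the collar about the holder's vertical axis, rad; grows clockwise seen from above; end stops at 0 and 1.5. The tab points, in the holder's frame, in the direction at angle (pi + 0.65 - value) from +x, so it stays on the side away from the post. It lies over the white line (locked) at 1.25. It starts between 0 and 0.45. Friction about 0.12 N m, no spring: it stays where it is left. The jaws close as it turns.
- collar_tab (a point): Grip point on the collar's lever tab, 60 mm from the axis, 45 mm above the bench. The tab is an upright aluminium bar 10 mm thick, reaching radially from the collar to 77 mm from the axis, from 30 to 60 mm above the bench; it turns with the collar.
- lock_mark (a point): Point on the white painted line on the base, 75 mm from the axis, 12 mm above the bench. The line is 4 mm wide and runs radially from 37 to 87 mm from the axis; it does not turn.
- gauge (a joint): Height setting of the brass pointer on the post, m: 0 to 0.04. The pointer's mid-thickness is 115 mm + value above the bench. Set differently each time; held by about 4 N of friction.
- focus_mark (a point): Tip of the brass pointer (3 mm thick, 8 mm wide, horizontal), at mid-thickness: the focal height mark. It lies 48 mm from the holder's axis on the post's side, and moves with the gauge.
- part: Polished round steel cap, 30 mm across below and 36 mm across its top flange, 25 mm tall, standing loose among the holder's jaws on its axis; origin at the centre of its underside, 48 mm above the bench, so its top is 73 mm above the bench.
- loupe: Hand loupe lying flat on the bench, about 155 mm long, 100 g (varies 70 to 140 g). Black handle bar 16 mm wide, 22 mm tall, from 56 mm behind to 19 mm ahead of the origin, then a neck 12 mm wide to the round dark steel rim. Origin: centre line of the handle, at the underside, near the centre of mass. x points from the handle to the lens, z up (perpendicular to the lens).
- lens (a point): Centre of the loupe's lens, 70 mm ahead of the loupe's origin along its x and 10 mm above its underside: mid-height of the rim, which is 60 mm across and 20 mm tall.
- bar: Bystander: loose brick-red polishing compound bar, 100 x 28 x 22 mm; origin at the centre of its underside.
- felt_wheel: Bystander: loose pale felt wheel lying flat, 84 mm across, 24 mm tall; origin at the centre of its underside.
- brush: Bystander: loose hand brush lying on the bench at the robot's right.
- wrench: Bystander: loose wrench lying on the bench at the robot's left.
- jar: Bystander: amber jar, 60 mm across, 75 mm tall, at the right; origin at the centre of its underside.
- spare_cap: Bystander: a second steel cap of the same shape, standing loose on the bench beyond the holder and loupe.
- bar2: Bystander: pale compound bar 90 x 28 x 22 mm in the grey tray at the left.
Mind the look-alikes: they are no part of the job. Leave any turquoise look-alike of the loupe alone. Of the things that look like the holder, the smaller one is meant.

How it is judged:
By the outcome, as a careful person would: the job done as asked, in the order asked, and still so for the second after the job is handed in, while the arm keeps its last pose, push and grip.
It also fails if it takes over 58 s, if anything falls off the work surface, if the arm or the gripper's body presses on something with over 40 N, if the wrist force passes 120 N, or if a joint passes its speed limit or range.

## Working session

There is one attempt and no reset: what is moved stays moved. The work goes in short steps, Python scripts to look and compute and a tool call to move; the robot and the scene stay as the last step left them, time stands still between calls to the robot, and variables do not carry over. Pictures are saved under pics/ and viewed, and the job is handed in when it is done.

Besides the shell and the picture viewer there is one more tool, called after ">>>" as name(argument=value, ...), one argument or row to a line, values as JSON. apply_moves: Moves the arm, as the interface text tells. Its arguments: {"type":"object","properties":{"deltas":{"type":"array"},"claw":{"type":"number"},"force":{"type":"number"}},"required":["deltas"]}

```bash
ls; mkdir -p pics; python3 - <<'E'
from workcell import manip
import cv2
print(manip.read_state()); print(manip.tcp_to_grasp)
for n in ["scene","top","wrist"]:
    im=manip.grab_frame(n); cv2.imwrite(f"pics/{n}0.png",im[:,:,::-1]); 
    c=manip.camera_info(n); print(n,c)
E
```

```text
pics
{'clock': 0.0, 'q': array([ 1.12371430e+00,  3.78076508e-01,  7.96433876e-02,  1.27440056e+00,
       -1.49573712e-05,  1.46054092e+00]), 'qd': array([ 0.00044041,  0.00086485, -0.00043789, -0.00241836,  0.00067446,
       -0.00032392]), 'tau': array([ 7.31954005e-04, -4.63613355e+01,  2.69871730e+01,  2.08420039e-02,
       -4.35325580e-05, -2.63506870e-06]), 'ee_pos': array([189.72596771, 542.10964253, 230.35997387]), 'tcp_rot': array([-3.14138335e+00,  2.02662891e-03,  1.23396993e+00]), 'force': array([-0.83318244,  0.58075922, -0.19200776]), 'moment': array([0.00510763, 0.00772296, 0.01644197]), 'gripper_width': 1.0004196661698137}
18.700000000000003
scene {'vertical_fov': 52.11370423849066, 'cx': 256.0226690351479, 'cy': 196.03833515044965, 'dist': array([-0.089775,  0.      ,  0.      ,  0.      ,  0.      ]), 'R': array([[ 0.19121545,  0.9812256 , -0.02515898],
       [ 0.51680081, -0.1224363 , -0.8473053 ],
       [-0.83447803,  0.14901568, -0.5305099 ]]), 't': array([-116.92181068, -183.74739   , 1548.38044759])}
top {'vertical_fov': 51.850835406295204, 'cx': 250.56284436840997, 'cy': 194.78059600004852, 'dist': array([0.01199242, 0.        , 0.        , 0.        , 0.        ]), 'R': array([[ 0.02792171, -0.99956497, -0.00950004],
       [-0.99849488, -0.0274405 , -0.0474867 ],
       [ 0.04720536,  0.01081165, -0.99882669]]), 't': array([  12.93205376,  499.02319937, 1348.6526061 ])}
wrist {'vertical_fov': 65.44003865594655, 'cx': 254.60527397383424, 'cy': 192.53589764525282, 'dist': array([-0.05837016,  0.        ,  0.        ,  0.        ,  0.        ]), 'R': array([[ 0.33029782,  0.94387526, -0.00168827],
       [ 0.90239534, -0.31525698,  0.29376126],
       [ 0.27674175, -0.09855219, -0.95587733]]), 't': array([-575.65754842,  -37.81415465,  379.27764725])}
```

View pics/scene0.png

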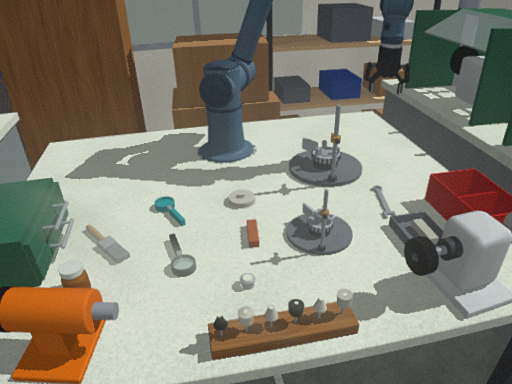

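View pics/top0.png

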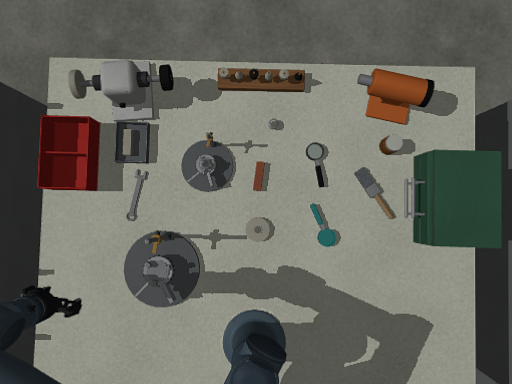

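View pics/wrist0.png

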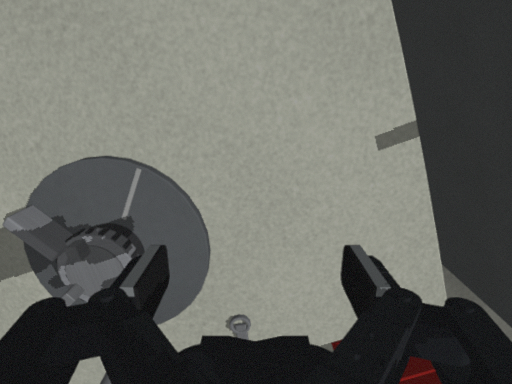

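```bash
cat > h.py <<'E'
import numpy as np, cv2
from workcell import manip
def K(c):
    f=192/np.tan(np.radians(c["vertical_fov"]/2)); return np.array([[f,0,c["cx"]],[0,f,c["cy"]],[0,0,1.]])
def proj(c,P):
    P=np.atleast_2d(np.array(P,float)); r,_=cv2.Rodrigues(c["R"])
    return cv2.projectPoints(P,r,c["t"],K(c),c["dist"])[0][:,0]
def ray(c,uv,z):
    "pixel -> world point at height z"
    uv=np.array(uv,float).reshape(-1,1,2); n=cv2.undistortPoints(uv,K(c),c["dist"])[:,0]
    d=np.c_[n,np.ones(len(n))]@c["R"]; o=-c["R"].T@c["t"]
    return o+d*((z-o[2])/d[:,2])[:,None]
def w(c,p): return c["R"].T@(np.array(p)-c["t"])
def spots(cam,names,fn="point"):
    c=manip.camera_info(cam)
    for n in names:
        for d in (manip.spot_point if fn=="point" else manip.spot_in)(cam,n)[:4]:
            p=w(c,d["position"]); print(cam,n,round(d["confidence"],2),p.round(1),proj(c,p).round(0)[0])
E
python3 - <<'E'
from h import *
for cam in ["top","scene"]:
    spots(cam,["holder","collar_tab","lock_mark","focus_mark","loupe","lens","part"])
E
```

```text
top holder 0.75 [2.363e+02 3.260e+02 3.000e-01] [162. 268.]
top holder 0.7 [596.8 182.1   2. ] [207. 166.]
top collar_tab 0.73 [540.8 164.8  48.2] [210. 181.]
top collar_tab 0.62 [160.8 283.8  65.5] [169. 295.]
top lock_mark 0.73 [162.1 400.2  17.2] [138. 291.]
top lock_mark 0.64 [545.8 235.4  14.2] [190. 179.]
top focus_mark 0.55 [644.9 172.1 120.8] [206. 146.]
top focus_mark 0.42 [302.9 316.2 164.7] [153. 254.]
top loupe 0.71 [ 4.229e+02 -2.048e+02  4.000e-01] [317. 219.]
top lens 0.83 [ 651.6 -185.9    8. ] [313. 152.]
top lens 0.7 [ 359.  -239.6   10.5] [327. 238.]
top lens 0.19 [598.4 181.5  50.2] [205. 163.]
top part 0.57 [598.8 179.4  49.3] [206. 163.]
scene holder 0.88 [601.7 178.5   1.8] [319. 234.]
scene holder 0.8 [234.3 321.3   3.1] [324. 167.]
scene collar_tab 0.61 [538.7 158.8  42.8] [306. 210.]
scene collar_tab 0.54 [165.5 278.4  65.7] [307. 144.]
scene lock_mark 0.96 [548.6 236.1  10.1] [333. 218.]
scene lock_mark 0.96 [158.9 400.7  15.1] [338. 153.]
scene focus_mark 0.52 [644.7 165.6 123.6] [323. 206.]
scene focus_mark 0.48 [307.5 312.3 165.7] [332. 133.]
scene focus_mark 0.32 [599.2 178.9  -0.9] [319. 234.]
scene loupe 0.62 [602.4 176.1   3.6] [319. 234.]
scene loupe 0.59 [ 587.2 -207.3   -0. ] [177. 251.]
scene lens 0.91 [ 358.  -237.5    9.1] [165. 203.]
scene lens 0.66 [ 652.4 -193.8    9.8] [183. 264.]
scene part 0.59 [ 653.7 -195.    11.7] [182. 264.]
```

Candidates:
- **Holders:** one at top pixel (207,166), one at (162,268). The first is smaller (about 54 px across against 75 px), so it is the one meant.
- **Loupes:** one black-handled at (317,160), one turquoise at (322,225). The black-handled one is meant.

I'll confirm both in an enlarged crop.

```bash
python3 - <<'E'
from h import *
im=cv2.imread("pics/top0.png")
a=cv2.resize(im[110:260,120:350],(782,510),interpolation=cv2.INTER_CUBIC); cv2.imwrite("pics/crop1.png",a)
E
```

```text
(no output)
```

View pics/crop1.png

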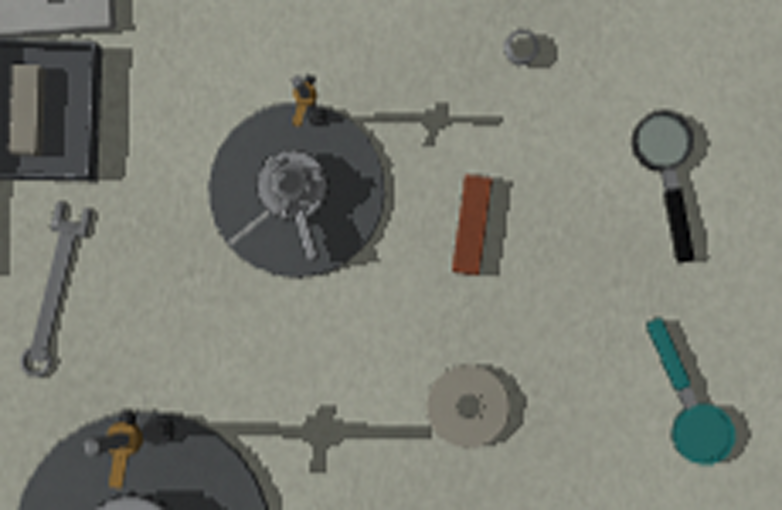

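Confirmed: in the crop, the small holder's white line runs from (270,210) to (230,242). Its tab lies at (297,210) to (312,257) and its pointer is at (303,105). The black-handled loupe is at (670,180). Next I'll set up a move planner and a check view from above the holder.

```bash
cat >> h.py <<'E'
from scipy.spatial.transform import Rotation as Ro
def Rt(rpy): return Ro.from_euler("xyz",rpy)
def plan(target,rpy,smax=36,amax=6.3,n=None,p0=None,r0=None):
    "rows in tool axes, from measured (or given) pose to the target"
    s=manip.read_state(); p=np.array(s["ee_pos"] if p0 is None else p0); r=Rt(s["tcp_rot"] if r0 is None else r0)
    t=np.array(target,float); g=Rt(rpy); rv=(r.inv()*g).as_rotvec()
    N=n or int(max(np.ceil(np.linalg.norm(t-p)/smax),np.ceil(np.degrees(np.linalg.norm(rv))/amax),1))
    for i in range(N):
        ri=r*Ro.from_rotvec(rv*i/N); d=ri.inv().apply((t-p)/N)/250
        print([round(float(x),3)+0 for x in np.r_[d,rv/N/np.pi]],end=",\n")
    return N
def st():
    s=manip.read_state(); print("t",round(s["clock"],2),"p",s["ee_pos"].round(1),"rpy",s["tcp_rot"].round(3),"F",s["force"].round(1),"M",s["moment"].round(2),"w",round(s["gripper_width"],3),"q",s["q"].round(2))
E
python3 - <<'E'
from h import *
print(plan([470,430,290],[np.pi,0,1.234]))
print(plan([500,160,250],[np.pi,0,1.867],p0=[470,430,290],r0=[np.pi,0,1.234]))
E
```

```text
[-0.006, 0.134, -0.026, 0.0, 0.0, 0.0],
[-0.006, 0.134, -0.026, 0.0, 0.0, 0.0],
[-0.006, 0.134, -0.026, 0.0, 0.0, 0.0],
[-0.006, 0.134, -0.026, 0.0, 0.0, 0.0],
[-0.006, 0.134, -0.026, 0.0, 0.0, 0.0],
[-0.006, 0.134, -0.026, 0.0, 0.0, 0.0],
[-0.006, 0.134, -0.026, 0.0, 0.0, 0.0],
[-0.006, 0.134, -0.026, 0.0, 0.0, 0.0],
[-0.006, 0.134, -0.026, 0.0, 0.0, 0.0],
9
[-0.122, 0.059, 0.02, 0.0, 0.0, -0.025],
[-0.127, 0.049, 0.02, 0.0, 0.0, -0.025],
[-0.13, 0.039, 0.02, 0.0, 0.0, -0.025],
[-0.133, 0.028, 0.02, 0.0, 0.0, -0.025],
[-0.135, 0.018, 0.02, 0.0, 0.0, -0.025],
[-0.136, 0.007, 0.02, 0.0, 0.0, -0.025],
[-0.136, -0.004, 0.02, 0.0, 0.0, -0.025],
[-0.135, -0.014, 0.02, 0.0, 0.0, -0.025],
8
```

>>> apply_moves(
  deltas=[
    [-0.006,0.134,-0.026,0,0,0],
    [-0.006,0.134,-0.026,0,0,0],
    [-0.006,0.134,-0.026,0,0,0],
    [-0.006,0.134,-0.026,0,0,0],
    [-0.006,0.134,-0.026,0,0,0],
    [-0.006,0.134,-0.026,0,0,0],
    [-0.006,0.134,-0.026,0,0,0],
    [-0.006,0.134,-0.026,0,0,0],
    [-0.006,0.134,-0.026,0,0,0],
    [0,0,0,0,0,0],
  ],
)

```text
clock: 1.68
ee_pos: [480.4, 426.8, 290.6]
tcp_rot: [3.141, 0.001, 1.243]
force: [-0.7, -0.3, -0.7]
gripper_width: 1.001
```

>>> apply_moves(
  deltas=[
    [-0.122,0.059,0.02,0,0,-0.025],
    [-0.127,0.049,0.02,0,0,-0.025],
    [-0.13,0.039,0.02,0,0,-0.025],
    [-0.133,0.028,0.02,0,0,-0.025],
    [-0.135,0.018,0.02,0,0,-0.025],
    [-0.136,0.007,0.02,0,0,-0.025],
    [-0.136,-0.004,0.02,0,0,-0.025],
    [-0.135,-0.014,0.02,0,0,-0.025],
    [0,0,0,0,0,0],
    [0,0,0,0,0,0],
  ],
)

```text
clock: 2.52
ee_pos: [517.4, 147.5, 245.7]
tcp_rot: [3.14, -0.002, 1.901]
force: [-0.6, 0.8, 0.9]
gripper_width: 0.996
```

```bash
python3 - <<'E'
from h import *
st()
c=manip.camera_info("wrist"); im=manip.grab_frame("wrist"); cv2.imwrite("pics/w1.png",im[:,:,::-1])
spots("wrist",["collar_tab","lock_mark","focus_mark","holder"])
E
```

```text
t 2.52 p [517.4 147.5 245.7] rpy [ 3.140e+00 -2.000e-03  1.901e+00] F [-0.6  0.8  0.9] M [0.07 0.02 0.03] w 0.996 q [ 0.16  0.3   0.    1.28  0.   -0.17]
wrist collar_tab 0.6 [544.  161.4  46.7] [257. 192.]
wrist lock_mark 0.62 [548.  234.6  10.5] [307. 203.]
wrist lock_mark 0.6 [641.6 169.9 127.2] [235. 302.]
wrist holder 0.75 [595.9 183.2  -1.3] [259. 220.]
wrist holder 0.66 [ 5.614e+02 -2.000e-01 -1.500e+00] [137. 155.]
wrist holder 0.27 [593.1 180.7  48. ] [259. 232.]
```

View pics/w1.png

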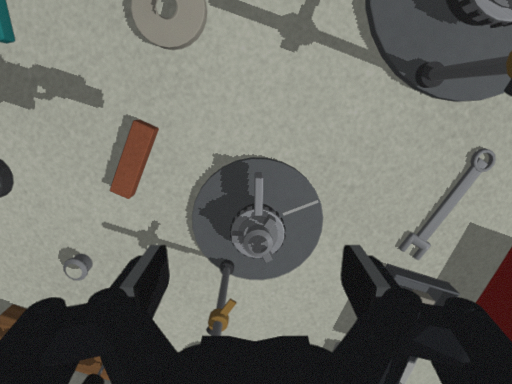

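```bash
python3 - <<'E'
from h import *
im=cv2.imread("pics/w1.png")
cv2.imwrite("pics/c2.png",cv2.resize(im[145:345,180:340],None,fx=3.7,fy=3.0*0+2.95,interpolation=cv2.INTER_CUBIC)[:,:])
c=manip.camera_info("wrist")
# model check
def model(x,y,yaw,v,h):
    H=lambda r,a,z:[x+r*np.cos(yaw+a),y+r*np.sin(yaw+a),z]
    P=[H(90,a,12) for a in np.linspace(0,2*np.pi,13)[:-1]]
    T=np.pi+.65-v
    return P,[H(37,np.pi-.6,12),H(87,np.pi-.6,12)],[H(77,T,60),H(34,T,60)],[H(78,0,0),H(78,0,190)],[H(48,0,115+h)],[H(0,0,73)]
big=cv2.resize(im[145:345,180:340],None,fx=3,fy=3,interpolation=cv2.INTER_CUBIC)
for g in model(599,180,-.22,.13,.008*1000):
    for u in proj(c,g): cv2.circle(big,(int((u[0]-180+.5)*3),int((u[1]-145+.5)*3)),2,(0,0,255),-1)
cv2.imwrite("pics/c2.png",big)
E
```

```text
(no output)
```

View pics/c2.png

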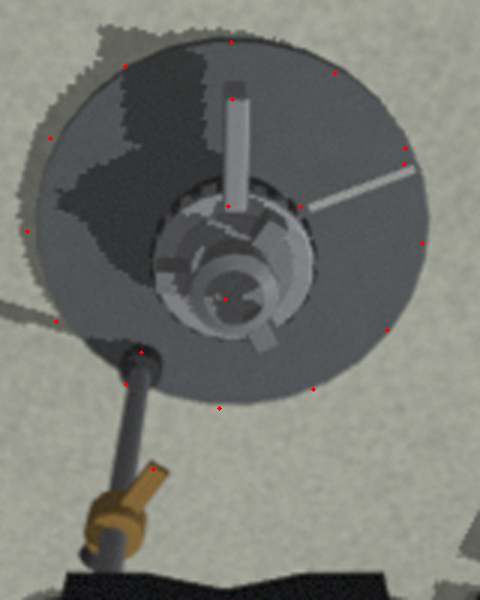

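```bash
cat >> h.py <<'E'
from scipy.optimize import least_squares
def fit(c,obs,x0,h=None):
    def res(q):
        x,y,yaw,v,g=q; H=lambda r,a,z:[x+r*np.cos(yaw+a),y+r*np.sin(yaw+a),z]
        T=np.pi+.65-v; e=[]
        E=proj(c,[H(90,a,12) for a in np.linspace(0,2*np.pi,361)])
        for k,o in obs.items():
            o=np.array(o,float)
            if k=="base": e+=[(E[:,0].min()-o[0]),(E[:,0].max()-o[1]),(E[:,1].min()-o[2]),(E[:,1].max()-o[3])]; continue
            P=dict(l1=H(37,np.pi-.6,12),l2=H(87,np.pi-.6,12),tip=H(77,T,60),cap=H(0,0,73),ptr=H(48,0,115+g))[k]
            e+=list(proj(c,P)[0]-o)
        return e
    s=least_squares(res,x0,loss="soft_l1"); print(s.x.round(3),"res",np.round(res(s.x),1)); return s.x
E
python3 - <<'E'
from h import *
A=lambda u,v:(180+u/3-.5,145+v/3-.5); B=lambda u,v:(120+u/3.4-.5,110+v/3.4-.5)
b=lambda l,r,t,d,F:(F(l,0)[0],F(r,0)[0],F(0,t)[1],F(0,d)[1])
x0=[599,180,-.22,.13,8]
fit(manip.camera_info("wrist"),dict(base=b(36,429,38,405,A),l1=A(308,208),l2=A(414,170),tip=A(237,99),cap=A(235,294),ptr=A(157,466)),x0)
fit(manip.camera_info("top"),dict(base=b(209,386,101,277,B),l1=B(270,210),l2=B(230,242),tip=B(312,257),ptr=B(299,123)),x0)
im=cv2.imread("pics/scene0.png"); cv2.imwrite("pics/c3.png",cv2.resize(im[175:265,270:370],None,fx=6,fy=6,interpolation=cv2.INTER_CUBIC))
E
```

```text
[ 5.96609e+02  1.82571e+02 -2.68000e-01  6.30000e-02  9.64000e+00] res [-0.7  0.5  0.2  0.3  0.4 -0.1  0.3 -0.1  0.  -0.9 -0.5  0.9 -0.  -0. ]
[ 5.97964e+02  1.79921e+02 -2.74000e-01  8.40000e-02  1.54250e+01] res [ 0.2  0.1 -0.2 -0.1 -0.2  0.2  0.1 -0.3  0.1  0.2 -0.2  0.1]
```

View pics/c3.png

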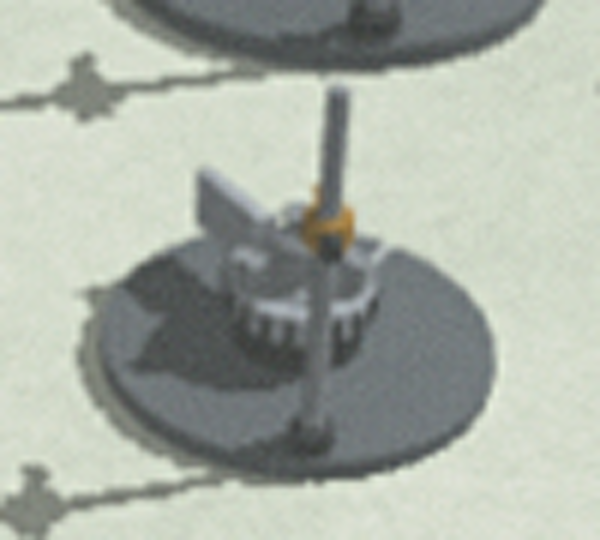

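Image fits put the holder at about (597,181) with yaw −0.27 and the collar at about 0.07. I'll move above the tab, open, then descend.

```bash
python3 - <<'E'
from h import *
print(plan([536,161.6,80],[np.pi,0,1.88]))
E
```

```text
[0.004, 0.017, 0.133, 0.0, 0.0, 0.002],
[0.004, 0.017, 0.133, 0.0, 0.0, 0.002],
[0.004, 0.017, 0.133, 0.0, 0.0, 0.002],
[0.004, 0.017, 0.133, 0.0, 0.0, 0.002],
[0.004, 0.017, 0.133, 0.0, 0.0, 0.002],
5
```

>>> apply_moves(
  deltas=[
    [0.004,0.017,0.12,0,0,0.002],
    [0.004,0.017,0.12,0,0,0.002],
    [0.004,0.017,0.12,0,0,0.002],
    [0.004,0.017,0.12,0,0,0.002],
    [0.004,0.017,0.12,0,0,0.001],
    [0,0,0,0,0,0],
    [0,0,0,0,0,0],
  ],
)

```text
clock: 3.35
ee_pos: [541.2, 172.1, 95.6]
tcp_rot: [3.127, -0.001, 1.888]
force: [0.5, -0.5, 0.9]
gripper_width: 1.001
```

```bash
python3 - <<'E'
from h import *
st()
c=manip.camera_info("wrist"); im=manip.grab_frame("wrist"); cv2.imwrite("pics/w2.png",im[:,:,::-1])
print(plan([536,161.6,30],[np.pi,0,1.88],smax=15))
print(proj(c,[[597,181,73]]))
E
```

```text
t 3.35 p [541.2 172.1  95.6] rpy [ 3.127e+00 -1.000e-03  1.888e+00] F [ 0.5 -0.5  0.9] M [-0.01 -0.05 -0.05] w 1.001 q [ 0.19  0.43 -0.21  0.92  0.   -0.12]
[-0.007, -0.007, 0.052, 0.001, 0.0, 0.001],
[-0.007, -0.007, 0.052, 0.001, 0.0, 0.001],
[-0.007, -0.007, 0.052, 0.001, 0.0, 0.001],
[-0.007, -0.006, 0.052, 0.001, 0.0, 0.001],
[-0.007, -0.006, 0.052, 0.001, 0.0, 0.001],
5
[[238.97292859 306.32022989]]
```

View pics/w2.png

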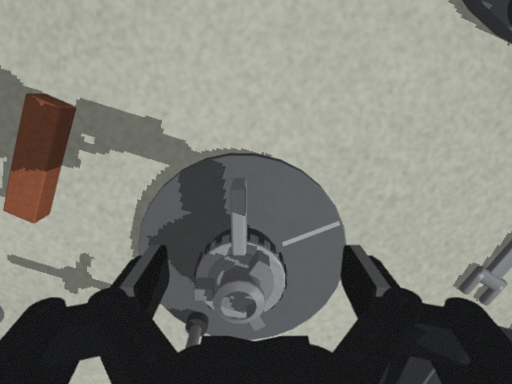

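The tab is at (238,187)–(239,250), slightly left of the finger midline as computed. The bar, at (40,160), is clear.

>>> apply_moves(
  deltas=[
    [-0.015,-0.012,0.03,0.002,0,0.001],
    [-0.015,-0.012,0.04,0.002,0,0.001],
    [-0.005,-0.005,0.05,0,0,0],
    [0,0,0.05,0,0,0],
    [0,0,0.04,0,0,0],
    [0,0,0.02,0,0,0],
    [0,0,0,0,0,0],
    [0,0,0,0,0,0],
  ],
)

```text
clock: 4.07
ee_pos: [543.7, 161.1, 44.1]
tcp_rot: [3.126, 0.002, 1.881]
force: [-0.1, -0.4, 0.3]
gripper_width: 1.0
```

```bash
python3 - <<'E'
from h import *
st()
print(plan([536,161.6,30],[np.pi,0,1.88],smax=15))
E
```

```text
t 4.07 p [543.7 161.1  44.1] rpy [3.126e+00 2.000e-03 1.881e+00] F [-0.1 -0.4  0.3] M [ 0.01  0.01 -0.03] w 1.0 q [ 0.18  0.47 -0.28  0.8   0.   -0.13]
[0.006, -0.015, 0.028, 0.003, 0.0, 0.0],
[0.006, -0.015, 0.028, 0.003, 0.0, 0.0],
2
```

>>> apply_moves(
  deltas=[
    [0.006,-0.02,0.03,0.003,0,0],
    [0.003,-0.015,0.025,0.003,0,0],
    [0,-0.005,0.01,0,0,0],
    [0,0,0,0,0,0],
  ],
)

```text
clock: 4.4
ee_pos: [534.1, 160.3, 28.0]
tcp_rot: [-3.14, 0.003, 1.881]
force: [-0.9, -0.7, -0.1]
gripper_width: 1.001
```

```bash
python3 - <<'E'
from h import *
st()
c=manip.camera_info("wrist"); im=manip.grab_frame("wrist"); cv2.imwrite("pics/w3.png",im[:,:,::-1])
print(plan([536,161.6,30],[np.pi,0,1.88],smax=15))
E
```

```text
t 4.4 p [534.1 160.3  28. ] rpy [-3.140e+00  3.000e-03  1.881e+00] F [-0.9 -0.7 -0.1] M [ 0.02 -0.04 -0.02] w 1.001 q [ 0.18  0.49 -0.3   0.78 -0.   -0.13]
[0.003, 0.008, -0.007, 0.0, 0.001, 0.0],
1
```

View pics/w3.png

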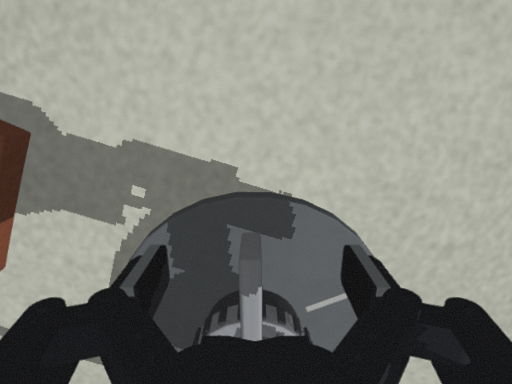

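The tab top is at x≈250, centred between the fingers (midline about 254). Closing gently.

>>> apply_moves(
  deltas=[
    [0,0,0,0,0,0],
    [0,0,0,0,0,0],
    [0,0,0,0,0,0],
    [0,0,0,0,0,0],
    [0,0,0,0,0,0],
    [0,0,0,0,0,0],
    [0,0,0,0,0,0],
    [0,0,0,0,0,0],
  ],
  claw=1,
  force=30,
)

```text
clock: 5.12
ee_pos: [535.3, 159.6, 29.1]
tcp_rot: [3.142, 0.005, 1.879]
force: [-0.1, -0.0, -0.5]
gripper_width: 0.112
```

```bash
python3 - <<'E'
from h import *
st()
p=manip.read_state()["ee_pos"]; d=p[:2]-[597,181]; a=np.arctan2(d[1],d[0])%(2*np.pi); print("r",np.hypot(*d),"ang",a, "v(pos)",np.pi+.65-.27-a,"v(yaw)",np.pi+.65-.27-(manip.read_state()["tcp_rot"][2]+np.pi/2))
E
```

```text
t 5.12 p [535.3 159.6  29.1] rpy [3.142 0.005 1.879] F [-0.1 -0.  -0.5] M [ 0.12  0.03 -0.2 ] w 0.112 q [ 0.18  0.49 -0.3   0.78 -0.   -0.13]
r 65.26681987364913 ang 3.4752529890070387 v(pos) 0.04633966458275429 v(yaw) 0.07130694491625178
```

>>> apply_moves(
  deltas=[
    [0.023,0.001,0,0,0,0.028],
    [0.023,0.001,0,0,0,0.028],
    [0.023,0.001,0,0,0,0.028],
    [0.023,0.001,0,0,0,0.028],
    [0,0,0,0,0,0],
  ],
)

```text
clock: 5.53
ee_pos: [532.5, 183.2, 29.1]
tcp_rot: [3.14, 0.002, 1.512]
force: [-0.4, -1.0, 0.6]
gripper_width: 0.115
```

```bash
cat >> h.py <<'E'
def arc(cx=597,cy=181,yw=-.27):
    st(); s=manip.read_state(); d=s["ee_pos"][:2]-[cx,cy]; a=np.arctan2(d[1],d[0])%(2*np.pi); print("r",np.hypot(*d).round(1),"v(pos)",np.round(np.pi+.65+yw-a,3),"v(yaw)",np.round(np.pi+.65+yw-(s["tcp_rot"][2]+np.pi/2),3))
E
python3 -c "
from h import *
arc()"
```

```text
t 5.53 p [532.5 183.2  29.1] rpy [3.140e+00 2.000e-03 1.512e+00] F [-0.4 -1.   0.6] M [-0.19  0.01 -0.2 ] w 0.115 q [ 0.22  0.5  -0.29  0.78 -0.    0.28]
r 64.5 v(pos) 0.415 v(yaw) 0.439
```

>>> apply_moves(
  deltas=[
    [0.023,0.001,0,0,0,0.028],
    [0.023,0.001,0,0,0,0.028],
    [0.023,0.001,0,0,0,0.028],
    [0.023,0.001,0,0,0,0.028],
    [0.023,0.001,0,0,0,0.028],
    [0.023,0.001,0,0,0,0.028],
    [0.023,0.001,0,0,0,0.028],
    [0,0,0,0,0,0],
    [0,0,0,0,0,0],
  ],
)

```text
clock: 6.28
ee_pos: [547.0, 219.9, 29.1]
tcp_rot: [3.14, 0.002, 0.891]
force: [-1.0, -1.3, 1.9]
gripper_width: 0.111
```

```bash
python3 - <<'E'
from h import *
arc()
im=manip.grab_frame("wrist"); cv2.imwrite("pics/w4.png",im[:,:,::-1])
im=manip.grab_frame("top"); cv2.imwrite("pics/t4.png",cv2.resize(im[110:260,120:350,::-1],None,fx=3.4,fy=3.4,interpolation=cv2.INTER_CUBIC))
E
```

```text
t 6.28 p [547.  219.9  29.1] rpy [3.14e+00 2.00e-03 8.91e-01] F [-1.  -1.3  1.9] M [-0.11  0.18 -0.17] w 0.111 q [ 0.28  0.54 -0.21  0.82 -0.    0.96]
r 63.3 v(pos) 1.041 v(yaw) 1.06
```

View pics/w4.png

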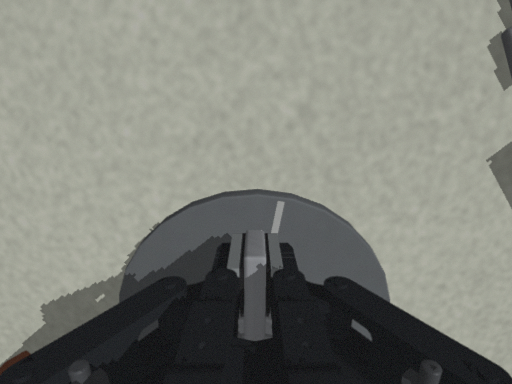

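View pics/t4.png

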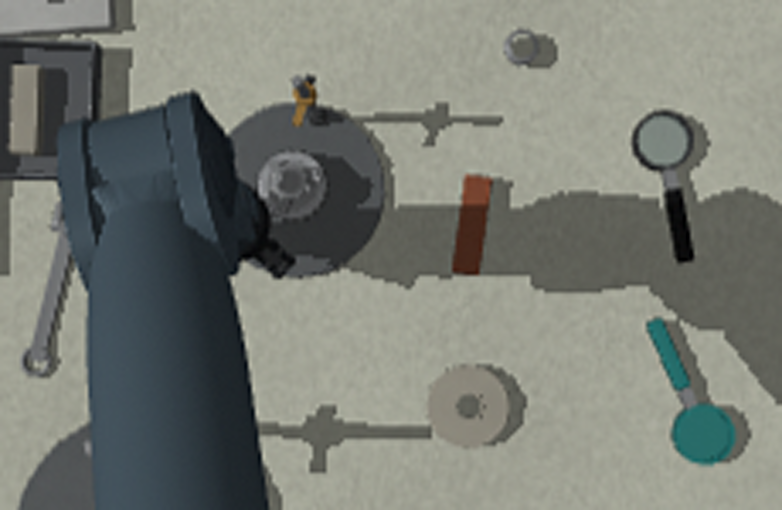

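The wrist view shows the line at (281,203)–(275,232), still clockwise of the gripped tab centred at x≈256. I'll compute the remaining angle.

```bash
python3 - <<'E'
from h import *
c=manip.camera_info("wrist")
L=ray(c,[[280.5,203],[275,232]],12); T=ray(c,[[256,233],[255.5,330]],60); print(L.round(1),T.round(1))
for n,P in(("line",L),("tab",T)):
    d=P[0]-P[1]; print(n,"dir",np.arctan2(d[1],d[0]), "ang from centre",[np.arctan2(q[1]-181,q[0]-597).round(3) for q in P],[np.hypot(q[1]-181,q[0]-597).round(1) for q in P])
arc()
E
```

```text
[[541.  245.3  12. ]
 [553.1 231.9  12. ]] [[529.2 236.8  60. ]
 [567.2 205.9  60. ]]
line dir 2.3091348218475414 ang from centre [np.float64(2.288), np.float64(2.282)] [np.float64(85.3), np.float64(67.2)]
tab dir 2.4576409961669468 ang from centre [np.float64(2.452), np.float64(2.446)] [np.float64(87.8), np.float64(38.8)]
t 6.38 p [547.  219.9  29.1] rpy [3.14e+00 1.00e-03 8.90e-01] F [-0.3 -1.1  0.8] M [-0.06  0.06 -0.12] w 0.112 q [ 0.28  0.54 -0.21  0.82 -0.    0.96]
r 63.3 v(pos) 1.041 v(yaw) 1.061
```

>>> apply_moves(
  deltas=[
    [0.023,0.001,0,0,0,0.028],
    [0.021,0.001,0,0,0,0.025],
    [0,0,0,0,0,0],
    [0,0,0,0,0,0],
  ],
)

```text
clock: 6.72
ee_pos: [554.3, 227.5, 29.1]
tcp_rot: [3.141, 0.0, 0.726]
force: [-0.1, -0.7, 1.7]
gripper_width: 0.114
```

```bash
python3 - <<'E'
from h import *
arc()
im=manip.grab_frame("wrist"); cv2.imwrite("pics/w5.png",cv2.resize(im[180:360,150:360,::-1],None,fx=3,fy=3,interpolation=cv2.INTER_CUBIC))
c=manip.camera_info("wrist"); 
E
```

```text
t 6.72 p [554.3 227.5  29.1] rpy [3.141 0.    0.726] F [-0.1 -0.7  1.7] M [ 0.01  0.14 -0.1 ] w 0.114 q [ 0.28  0.56 -0.18  0.83 -0.    1.13]
r 63.1 v(pos) 1.208 v(yaw) 1.225
```

View pics/w5.png

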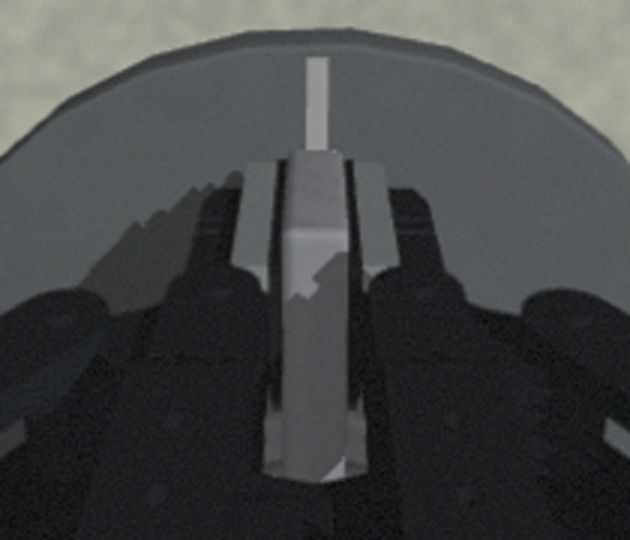

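The tab (x≈316) and the line (x≈317) coincide in the crop. I'll check the residual numerically.

```bash
python3 - <<'E'
from h import *
c=manip.camera_info("wrist"); A=lambda u,v:(150+(u+.5)/3-.5,180+(v+.5)/3-.5)
L=ray(c,[A(317,58),A(316.5,146)],12); T=ray(c,[A(315.5,235),A(316,465)],60); T2=ray(c,[A(316,160)],30)
for n,P in(("line",L),("tab",T),("tab low",T2)):
    d=P[0]-P[-1]; print(n,P.round(1).tolist(),"dir",np.arctan2(d[1],d[0]).round(3), "ang",[np.arctan2(q[1]-181,q[0]-597).round(3) for q in P],[np.hypot(q[1]-181,q[0]-597).round(1) for q in P])
E
```

```text
line [[540.1, 245.9, 12.0], [551.9, 232.5, 12.0]] dir 2.292 ang [np.float64(2.29), np.float64(2.29)] [np.float64(86.3), np.float64(68.4)]
tab [[546.6, 238.2, 60.0], [573.4, 208.2, 60.0]] dir 2.299 ang [np.float64(2.293), np.float64(2.286)] [np.float64(76.3), np.float64(36.0)]
tab low [[548.3, 236.5, 30.0]] dir 0.0 ang [np.float64(2.292)] [np.float64(73.8)]
```

Tab and line agree within 0.01 rad, and the radii match the spec (86 and 76 mm). Releasing and going up.

>>> apply_moves(
  deltas=[
    [0,0,0,0,0,0],
    [0,0,0,0,0,0],
    [0,0,0,0,0,0],
    [0,0,0,0,0,0],
    [0,0,0,0,0,0],
    [0,0,-0.06,0,0,0],
    [0,0,-0.1,0,0,0],
    [0,0,-0.13,0,0,0],
    [0,0,-0.14,0,0,0],
    [0,0,-0.14,0,0,0],
    [0,0,-0.14,0,0,0],
    [0,0,0,0,0,0],
  ],
  claw=0,
)

```text
clock: 7.77
ee_pos: [549.5, 225.7, 210.0]
tcp_rot: [-3.137, 0.01, 0.735]
force: [1.3, 0.8, 0.3]
gripper_width: 1.0
```

```bash
python3 - <<'E'
from h import *
st()
c=manip.camera_info("wrist"); im=manip.grab_frame("wrist"); cv2.imwrite("pics/w6.png",im[:,:,::-1])
spots("wrist",["focus_mark","part","holder"])
E
```

```text
t 7.77 p [549.5 225.7 210. ] rpy [-3.137  0.01   0.735] F [1.3 0.8 0.3] M [ 0.03 -0.11 -0.02] w 1.0 q [ 0.28  0.43  0.11  1.26 -0.    1.12]
wrist focus_mark 0.83 [639.2 166.9 124.2] [285. 311.]
wrist part 0.63 [594.7 182.4  46.1] [260. 233.]
wrist holder 0.85 [593.1 180.5  -6.3] [258. 216.]
```

View pics/w6.png

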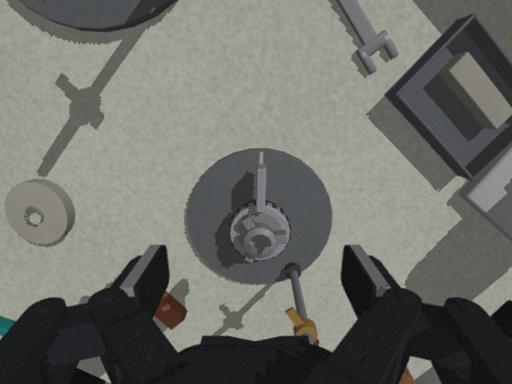

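The tab now lies over the line at (262,155)–(262,210) and the jaws have closed on the cap. Next I'll measure the pointer height from several views.

```bash
python3 - <<'E'
from h import *
c=manip.camera_info("wrist"); s=manip.read_state(); o=-c["R"].T@c["t"]; R=Rt(s["tcp_rot"])
print("cam in tool",R.inv().apply(o-s["ee_pos"]).round(1),"cam z in tool",R.inv().apply(c["R"][2]).round(3))
P=lambda h:[597+48*np.cos(-.255),181+48*np.sin(-.255),115+h]
for n in("wrist","top","scene"):
    print(n,[proj(manip.camera_info(n),P(h))[0].round(1) for h in(0,10,20)])
im=cv2.imread("pics/w6.png"); cv2.imwrite("pics/c6.png",cv2.resize(im[260:360,240:350],None,fx=6,fy=6,interpolation=cv2.INTER_CUBIC))
im=manip.grab_frame("scene")[:,:,::-1]; cv2.imwrite("pics/c6s.png",cv2.resize(im[175:265,270:370],None,fx=6,fy=6,interpolation=cv2.INTER_CUBIC))
E
```

```text
cam in tool [   1.3  -76.1 -142.1] cam z in tool [-0.     0.294  0.956]
wrist [array([294.3, 312. ]), array([295.5, 319.5]), array([296.7, 327.5])]
top [array([207.2, 146.9]), array([206.8, 146.3]), array([206.4, 145.8])]
scene [array([323.8, 208.3]), array([324.1, 205. ]), array([324.4, 201.6])]
```

View pics/c6.png

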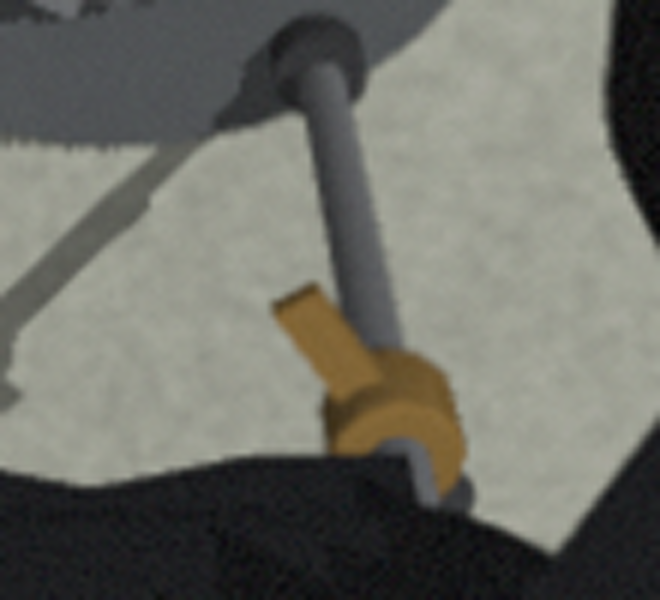

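View pics/c6s.png

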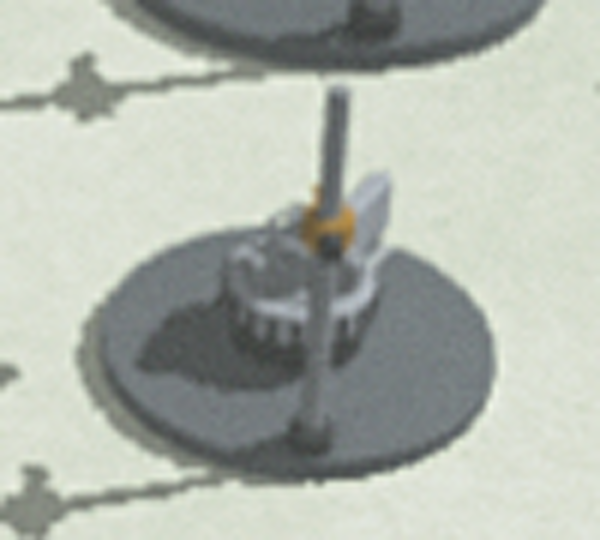

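```bash
python3 - <<'E'
from h import *
c=manip.camera_info("scene")
H=lambda r,z,yw=-.252:[597+r*np.cos(yw),181+r*np.sin(yw),z]
for nm,P in(("posttop",H(78,190)),("foot",H(83,12)),("ring h5",H(78,120)),("ring h10",H(78,125)),("ring h15",H(78,130)),("tip5",H(48,120)),("tip10",H(48,125)),("tip15",H(48,130))):
    u=proj(c,P)[0]; print(nm,u.round(1),"crop",((u-[270,175]+.5)*6).round(0))
im=cv2.imread("pics/scene0.png"); cv2.imwrite("pics/c3b.png",cv2.resize(im[185:255,310:345],None,fx=10,fy=10,interpolation=cv2.INTER_NEAREST))
E
```

```text
posttop [327.2 188.8] crop [346.  86.]
foot [322.3 249.4] crop [317. 449.]
ring h5 [325.1 213.5] crop [334. 234.]
ring h10 [325.2 211.8] crop [334. 224.]
ring h15 [325.4 210.1] crop [335. 214.]
tip5 [324.  206.7] crop [327. 193.]
tip10 [324.2 205. ] crop [328. 183.]
tip15 [324.3 203.3] crop [329. 173.]
```

View pics/c3b.png

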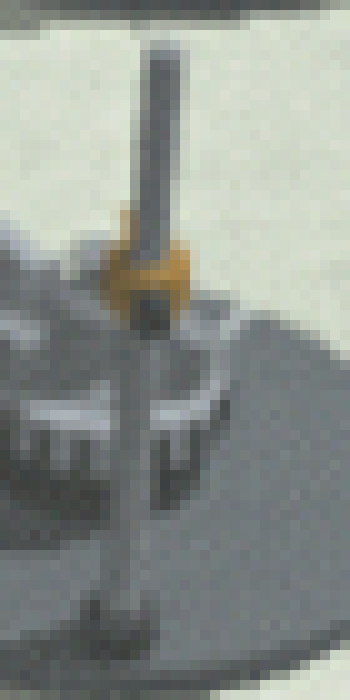

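The existing views are too coarse for the pointer height. I'll take one side-on wrist view, using the post top (190 mm) in the same image as a reference.

```bash
python3 - <<'E'
from h import *
p1=[630,10,270]; 
print(plan(p1,[np.pi,0,np.pi-.4]))
a=np.radians(50)
print(plan([645,50,165],[np.pi-a,0,np.pi],p0=p1,r0=[np.pi,0,np.pi-.4]))
E
```

```text
[-0.017, 0.045, -0.015, -0.001, 0.0, -0.034],
[-0.022, 0.043, -0.015, -0.001, 0.0, -0.034],
[-0.026, 0.041, -0.015, -0.001, 0.0, -0.034],
[-0.031, 0.038, -0.015, -0.001, 0.0, -0.034],
[-0.034, 0.034, -0.015, -0.001, 0.0, -0.034],
[-0.038, 0.031, -0.014, -0.001, 0.0, -0.034],
[-0.041, 0.026, -0.014, -0.001, 0.0, -0.034],
[-0.043, 0.022, -0.014, -0.001, 0.0, -0.034],
[-0.045, 0.017, -0.014, -0.001, 0.0, -0.034],
[-0.047, 0.012, -0.014, -0.001, 0.0, -0.034],
[-0.048, 0.007, -0.014, -0.001, 0.0, -0.034],
[-0.049, 0.002, -0.014, -0.001, 0.0, -0.034],
[-0.049, -0.003, -0.014, -0.001, 0.0, -0.034],
[-0.048, -0.008, -0.014, -0.001, 0.0, -0.034],
[-0.047, -0.013, -0.014, -0.001, 0.0, -0.034],
[-0.045, -0.018, -0.014, -0.001, 0.0, -0.034],
[-0.043, -0.022, -0.014, -0.001, 0.0, -0.034],
[-0.041, -0.027, -0.015, -0.001, 0.0, -0.034],
[-0.038, -0.031, -0.015, -0.001, 0.0, -0.034],
19
[0.001, 0.019, 0.047, -0.03, 0.006, -0.013],
[-0.001, 0.014, 0.048, -0.03, 0.006, -0.013],
[-0.002, 0.01, 0.049, -0.03, 0.006, -0.013],
[-0.004, 0.005, 0.05, -0.03, 0.006, -0.013],
[-0.005, 0.0, 0.05, -0.03, 0.006, -0.013],
[-0.005, -0.005, 0.05, -0.03, 0.006, -0.013],
[-0.006, -0.01, 0.049, -0.03, 0.006, -0.013],
[-0.007, -0.015, 0.048, -0.03, 0.006, -0.013],
[-0.007, -0.02, 0.046, -0.03, 0.006, -0.013],
9
```

>>> apply_moves(
  deltas=[
    [0,0,-0.12,0,0,0],
    [0,0,-0.12,0,0,0],
    [-0.02,0.045,0,0,0,-0.036],
    [-0.024,0.042,0,0,0,-0.036],
    [-0.028,0.039,0,0,0,-0.036],
    [-0.032,0.036,0,0,0,-0.036],
    [-0.036,0.032,0,0,0,-0.036],
    [-0.04,0.028,0,0,0,-0.036],
    [-0.042,0.023,0,0,0,-0.036],
    [-0.045,0.018,0,0,0,-0.036],
    [-0.047,0.013,0,0,0,-0.036],
    [-0.048,0.008,0,0,0,-0.036],
  ],
)

```text
clock: 9.02
ee_pos: [575.9, 106.3, 235.3]
tcp_rot: [-3.065, -0.01, 1.925]
force: [-0.2, 0.5, 0.6]
gripper_width: 0.999
```

```bash
python3 - <<'E'
from h import *
st()
print(plan([630,10,270],[np.pi,0,np.pi-.4]))
E
```

```text
t 9.02 p [575.9 106.3 235.3] rpy [-3.065 -0.01   1.925] F [-0.2  0.5  0.6] M [ 0.05 -0.05 -0.01] w 0.999 q [ 0.08  0.47  0.23  1.41 -0.01 -0.27]
[-0.054, 0.007, -0.019, -0.003, -0.002, -0.032],
[-0.055, 0.002, -0.018, -0.003, -0.002, -0.032],
[-0.055, -0.004, -0.018, -0.003, -0.002, -0.032],
[-0.054, -0.009, -0.018, -0.003, -0.002, -0.032],
[-0.053, -0.014, -0.018, -0.003, -0.002, -0.032],
[-0.052, -0.02, -0.017, -0.003, -0.002, -0.032],
[-0.049, -0.025, -0.017, -0.003, -0.002, -0.032],
[-0.047, -0.029, -0.017, -0.003, -0.002, -0.032],
8
```

>>> apply_moves(
  deltas=[
    [-0.05,0.007,-0.019,-0.006,0,-0.032],
    [-0.055,0.002,-0.018,-0.006,0,-0.032],
    [-0.055,-0.004,-0.018,-0.003,0,-0.032],
    [-0.054,-0.009,-0.018,-0.003,0,-0.032],
    [-0.053,-0.014,-0.018,-0.003,0,-0.032],
    [-0.05,-0.02,-0.017,-0.003,0,-0.032],
    [-0.045,-0.02,-0.017,-0.003,0,-0.03],
    [-0.03,-0.02,-0.01,0,0,-0.03],
  ],
)

```text
clock: 9.68
ee_pos: [620.2, 11.8, 247.0]
tcp_rot: [3.123, -0.054, 2.759]
force: [-0.9, 0.1, 0.7]
gripper_width: 0.998
```

```bash
python3 - <<'E'
from h import *
st()
a=np.radians(50)
print(plan([645,45,170],[np.pi-a,0,np.pi]))
E
```

```text
t 9.68 p [620.2  11.8 247. ] rpy [ 3.123 -0.054  2.759] F [-0.9  0.1  0.7] M [-0.02 -0.06  0.01] w 0.998 q [-0.1   0.52  0.34  1.44  0.03 -1.29]
[-0.007, 0.017, 0.034, -0.029, 0.004, -0.013],
[-0.008, 0.014, 0.036, -0.029, 0.004, -0.013],
[-0.009, 0.01, 0.037, -0.029, 0.004, -0.013],
[-0.009, 0.006, 0.037, -0.029, 0.004, -0.013],
[-0.01, 0.002, 0.037, -0.029, 0.004, -0.013],
[-0.011, -0.002, 0.037, -0.029, 0.004, -0.013],
[-0.011, -0.006, 0.037, -0.029, 0.004, -0.013],
[-0.011, -0.009, 0.036, -0.029, 0.004, -0.013],
[-0.011, -0.013, 0.035, -0.029, 0.004, -0.013],
9
```

>>> apply_moves(
  deltas=[
    [-0.007,0.017,0.034,-0.029,0.004,-0.013],
    [-0.008,0.014,0.036,-0.029,0.004,-0.013],
    [-0.009,0.01,0.037,-0.029,0.004,-0.013],
    [-0.009,0.006,0.037,-0.029,0.004,-0.013],
    [-0.01,0.002,0.037,-0.029,0.004,-0.013],
    [-0.011,-0.002,0.037,-0.029,0.004,-0.013],
    [-0.011,-0.006,0.03,-0.029,0.004,-0.013],
    [-0.011,-0.009,0.02,-0.029,0.004,-0.01],
    [0,0,0,0,0,0],
    [0,0,0,0,0,0],
  ],
)

```text
clock: 10.52
ee_pos: [636.3, 39.5, 163.0]
tcp_rot: [2.334, -0.045, 3.1]
force: [1.0, 0.0, 0.9]
gripper_width: 0.999
```

```bash
python3 - <<'E'
from h import *
st()
c=manip.camera_info("wrist"); im=manip.grab_frame("wrist"); cv2.imwrite("pics/w7.png",im[:,:,::-1])
print((-c["R"].T@c["t"]).round(1),c["R"][2].round(2))
E
```

```text
t 10.52 p [636.3  39.5 163. ] rpy [ 2.334 -0.045  3.1  ] F [1.  0.  0.9] M [-0.54 -0.01 -0.06] w 0.999 q [-0.38  0.75  0.25  1.44  0.74 -2.03]
[ 632.2 -114.   206.7] [ 0.02  0.89 -0.45]
```

View pics/w7.png

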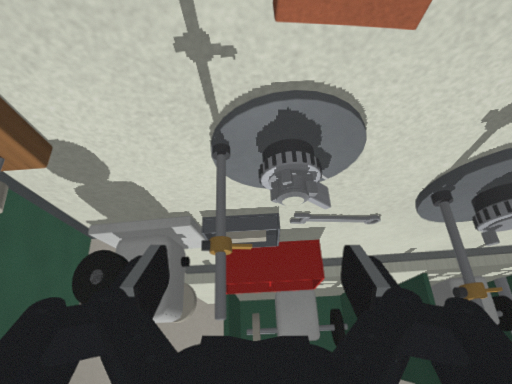

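The side view is clear, though upside down: post foot at (221,148), brass pointer at (235–252,247), post top at (220,318).

```bash
python3 - <<'E'
from h import *
im=cv2.imread("pics/w7.png"); cv2.imwrite("pics/c7.png",cv2.resize(im[225:330,195:275],None,fx=6,fy=5.7,interpolation=cv2.INTER_CUBIC))
cv2.imwrite("pics/c7b.png",cv2.resize(im[80:220,190:390],None,fx=4,fy=4,interpolation=cv2.INTER_CUBIC))
E
```

```text
(no output)
```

View pics/c7.png

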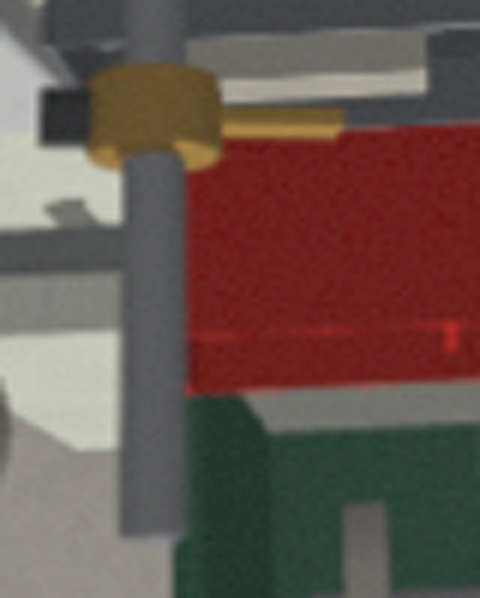

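View pics/c7b.png

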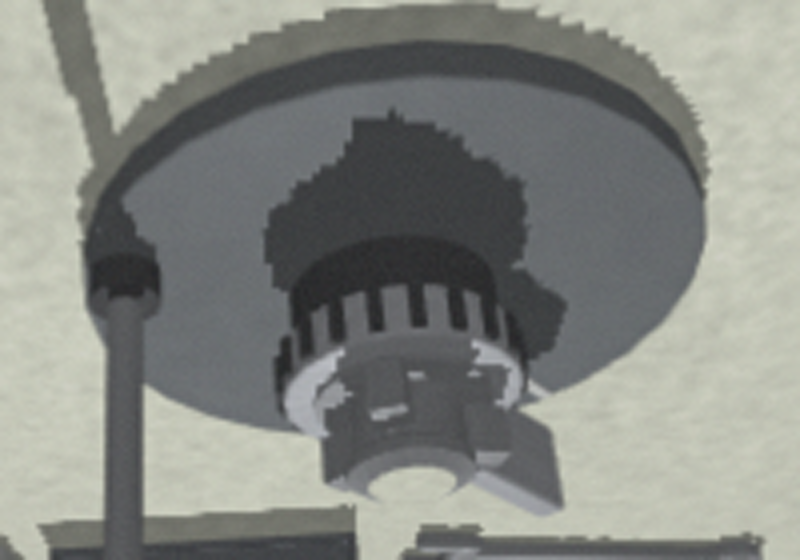

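```bash
python3 - <<'E'
from h import *
c=manip.camera_info("wrist")
A=lambda u,v:np.array([195+u/6-.5,225+v/5.7-.5]); B=lambda u,v:np.array([190+u/4-.5,80+v/4-.5])
def res(q):
    x,y,yw,g,rx,ry,rz=q; cc=dict(c); cc["R"]=Ro.from_rotvec([rx,ry,rz]).as_matrix()@c["R"]; cc["t"]=Ro.from_rotvec([rx,ry,rz]).as_matrix()@c["t"]
    H=lambda r,a,z,s=0:[x+r*np.cos(yw+a)-s*np.sin(yw)*1,y+r*np.sin(yw+a)+s*np.cos(yw),z]
    E=proj(cc,[H(90,a,12) for a in np.linspace(0,2*np.pi,361)])
    e=[E[:,0].min()-B(88,0)[0],E[:,0].max()-B(705,0)[0],E[:,1].min()-B(0,77)[1],E[:,1].max()-B(0,433)[1]]
    e+=list(proj(cc,H(78,0,190))[0]-A(153,533)); e+=list(proj(cc,H(48,0,115+g,-4))[0]-A(343,117))
    return np.r_[e,(x-597)/1.5,(y-181)/1.5,(yw+.255)/.015,np.array([rx,ry,rz])/.01]
s=least_squares(res,[597,181,-.25,10,0,0,0]); print(s.x.round(4),np.round(s.fun,2))
spots("wrist",["focus_mark"])
E
```

```text
[ 5.968134e+02  1.824659e+02 -2.546000e-01  9.787000e+00  8.900000e-03
  1.900000e-03  4.000000e-03] [-1.36  0.98 -0.46  0.43  0.01  0.4   0.22 -0.01 -0.12  0.98  0.02  0.89
  0.19  0.4 ]
wrist focus_mark 0.84 [639.6 166.6 124.4] [254. 247.]
wrist focus_mark 0.84 [306.9 317.3 161.4] [496. 287.]
```

Gauge is about 9.8 mm, so the pointer is at z≈124.8; the detector says 124.4, which agrees. Next I'll go over the loupe with the tool upright.

```bash
python3 - <<'E'
from h import *
print(plan([560,-180,240],[np.pi,0,1.79],amax=6.6))
E
```

```text
[0.022, -0.031, -0.065, 0.016, -0.014, 0.03],
[0.016, -0.036, -0.064, 0.016, -0.014, 0.03],
[0.009, -0.041, -0.063, 0.016, -0.014, 0.03],
[0.003, -0.044, -0.061, 0.016, -0.014, 0.03],
[-0.004, -0.047, -0.059, 0.016, -0.014, 0.03],
[-0.011, -0.05, -0.056, 0.016, -0.014, 0.03],
[-0.018, -0.051, -0.053, 0.016, -0.014, 0.03],
[-0.025, -0.051, -0.049, 0.016, -0.014, 0.03],
[-0.032, -0.051, -0.045, 0.016, -0.014, 0.03],
[-0.039, -0.05, -0.041, 0.016, -0.014, 0.03],
[-0.045, -0.048, -0.037, 0.016, -0.014, 0.03],
[-0.051, -0.045, -0.032, 0.016, -0.014, 0.03],
[-0.056, -0.042, -0.028, 0.016, -0.014, 0.03],
13
```

>>> apply_moves(
  deltas=[
    [0.022,-0.031,-0.065,0.016,-0.014,0.03],
    [0.016,-0.036,-0.064,0.016,-0.014,0.03],
    [0.009,-0.041,-0.063,0.016,-0.014,0.03],
    [0.003,-0.044,-0.061,0.016,-0.014,0.03],
    [-0.004,-0.047,-0.059,0.016,-0.014,0.03],
    [-0.011,-0.05,-0.056,0.016,-0.014,0.03],
    [-0.018,-0.051,-0.053,0.016,-0.014,0.03],
    [-0.025,-0.051,-0.049,0.016,-0.014,0.03],
    [-0.032,-0.051,-0.045,0.016,-0.014,0.03],
    [-0.039,-0.05,-0.041,0.016,-0.014,0.03],
    [-0.045,-0.048,-0.037,0.016,-0.014,0.03],
    [-0.051,-0.045,-0.032,0.016,-0.014,0.03],
  ],
)

```text
clock: 11.62
ee_pos: [560.0, -157.2, 264.5]
tcp_rot: [3.082, 0.023, 1.825]
force: [0.0, 1.4, -0.3]
gripper_width: 1.0
```

```bash
python3 - <<'E'
from h import *
st()
print(plan([560,-180,220],[np.pi,0,1.79],amax=6.6))
E
```

```text
t 11.62 p [ 560.  -157.2  264.5] rpy [3.082 0.023 1.825] F [ 0.   1.4 -0.3] M [-0.    0.04  0.04] w 1.0 q [-0.39  0.33  0.09  1.27  0.02 -0.65]
[-0.042, -0.017, 0.089, 0.01, 0.003, 0.006],
[-0.043, -0.013, 0.089, 0.01, 0.003, 0.006],
2
```

>>> apply_moves(
  deltas=[
    [-0.042,-0.017,0.08,0.01,0.003,0.006],
    [-0.02,-0.005,0.06,0.008,0.002,0.004],
    [0,0,0,0,0,0],
    [0,0,0,0,0,0],
  ],
)

```text
clock: 11.95
ee_pos: [564.2, -171.9, 241.1]
tcp_rot: [3.122, 0.022, 1.793]
force: [-0.4, 0.3, -0.7]
gripper_width: 1.005
```

```bash
python3 - <<'E'
from h import *
st()
c=manip.camera_info("wrist"); im=manip.grab_frame("wrist"); cv2.imwrite("pics/w8.png",im[:,:,::-1])
spots("wrist",["loupe","lens"])
E
```

```text
t 11.95 p [ 564.2 -171.9  241.1] rpy [3.122 0.022 1.793] F [-0.4  0.3 -0.7] M [ 0.01  0.05 -0.04] w 1.005 q [-0.4   0.38  0.11  1.27 -0.01 -0.62]
wrist loupe 0.79 [ 425.4 -209.     0.5] [253.  36.]
wrist loupe 0.63 [ 590.6 -207.7   -2.3] [227. 170.]
wrist lens 0.78 [ 655.5 -189.3    9.7] [230. 221.]
wrist lens 0.42 [ 590.2 -205.1   -3.8] [229. 170.]
```

View pics/w8.png

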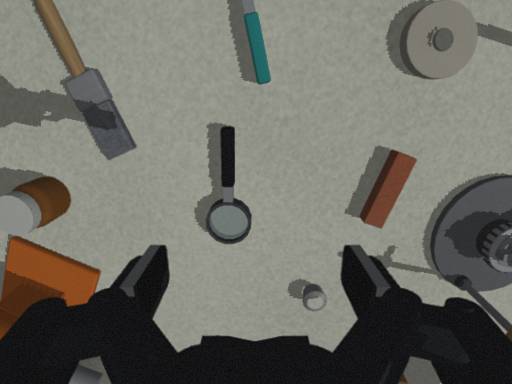

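The black handle runs from (228,127) to (228,186), with the rim centre at (229,220). The turquoise look-alike is at (258,45), well clear.

```bash
python3 - <<'E'
from h import *
im=cv2.imread("pics/w8.png"); cv2.imwrite("pics/c8.png",cv2.resize(im[115:250,190:270],None,fx=4.4,fy=4.4,interpolation=cv2.INTER_CUBIC))
c=manip.camera_info("wrist")
P=ray(c,[[228,127.5],[228,185.5]],22);print(P.round(1), np.linalg.norm(P[0]-P[1]))
L=ray(c,[[229,220]],20); print(L.round(1)); d=P[1]-P[0]; print(np.arctan2(d[1],d[0])); d=L[0]-P[0]; print(np.arctan2(d[1],d[0]),np.linalg.norm(d[:2]),"expect 126")
E
```

```text
[[ 532.3 -215.    22. ]
 [ 603.  -201.    22. ]] 72.01506568403096
[[ 649.9 -190.6   20. ]]
0.19588917863409586
0.20449666452945814 120.05998166288083 expect 126
```

View pics/c8.png

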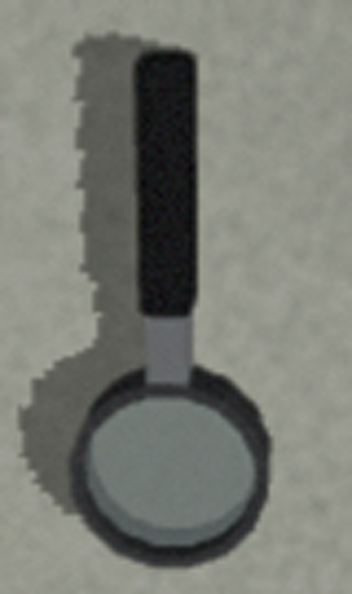

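Loupe origin is about (584.5,−204.7) with yaw about 0.203. Approaching.

```bash
python3 - <<'E'
from h import *
print(plan([584.5,-204.7,60],[np.pi,0,1.774]))
E
```

```text
[-0.022, 0.006, 0.121, 0.001, 0.001, 0.001],
[-0.022, 0.007, 0.121, 0.001, 0.001, 0.001],
[-0.022, 0.007, 0.121, 0.001, 0.001, 0.001],
[-0.023, 0.008, 0.121, 0.001, 0.001, 0.001],
[-0.023, 0.008, 0.121, 0.001, 0.001, 0.001],
[-0.024, 0.009, 0.121, 0.001, 0.001, 0.001],
6
```

>>> apply_moves(
  deltas=[
    [-0.022,0.006,0.12,0.001,0.001,0.001],
    [-0.022,0.007,0.12,0.001,0.001,0.001],
    [-0.022,0.007,0.12,0.001,0.001,0.001],
    [-0.023,0.008,0.12,0.001,0.001,0.001],
    [-0.023,0.008,0.1,0.001,0.001,0.001],
    [-0.01,0.004,0.05,0,0,0],
    [0,0,0,0,0,0],
    [0,0,0,0,0,0],
  ],
)

```text
clock: 12.77
ee_pos: [586.6, -202.1, 84.1]
tcp_rot: [3.128, 0.011, 1.779]
force: [0.3, -0.1, 0.7]
gripper_width: 0.996
```

```bash
python3 - <<'E'
from h import *
st()
c=manip.camera_info("wrist"); im=manip.grab_frame("wrist"); cv2.imwrite("pics/w9.png",im[:,:,::-1])
print(plan([584.5,-204.7,5],[np.pi,0,1.774],smax=14))
E
```

```text
t 12.77 p [ 586.6 -202.1   84.1] rpy [3.128 0.011 1.779] F [ 0.3 -0.1  0.7] M [-0.01  0.02  0.02] w 0.996 q [-0.43  0.53 -0.07  0.95 -0.   -0.64]
[-0.001, -0.002, 0.053, 0.001, 0.001, 0.0],
[-0.001, -0.002, 0.053, 0.001, 0.001, 0.0],
[-0.001, -0.002, 0.053, 0.001, 0.001, 0.0],
[-0.001, -0.002, 0.053, 0.001, 0.001, 0.0],
[-0.001, -0.002, 0.053, 0.001, 0.001, 0.0],
[-0.001, -0.002, 0.053, 0.001, 0.001, 0.0],
6
```

View pics/w9.png

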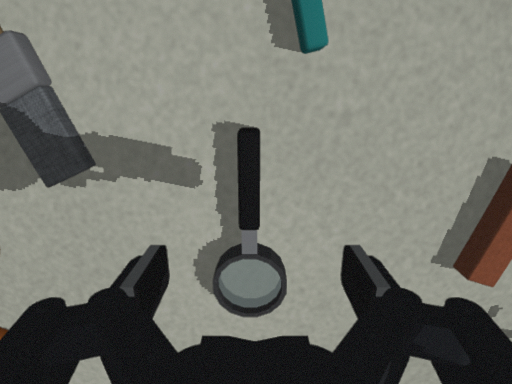

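The handle is at x≈249, vertical in the image. I'll refine the position, then descend.

```bash
python3 - <<'E'
from h import *
c=manip.camera_info("wrist")
P=ray(c,[[249,128],[249,230]],22);L=ray(c,[[250,280]],20);print(P.round(1),L.round(1)); 
d=L[0]-P[0]; print(np.arctan2(d[1],d[0]),np.linalg.norm(d[:2]))
E
```

```text
[[ 532.1 -216.5   22. ]
 [ 605.4 -201.5   22. ]] [[ 649.3 -191.7   20. ]]
0.20881180365259588 119.80683608607283
```

>>> apply_moves(
  deltas=[
    [-0.002,-0.004,0.053,0.002,0.001,0],
    [-0.002,-0.004,0.053,0.002,0.001,0],
    [-0.001,-0.002,0.053,0.002,0.001,0],
    [-0.001,-0.002,0.05,0.001,0.001,0],
    [-0.001,0,0.04,0.001,0,0],
    [0,0,0.02,0,0,0],
    [0,0,0,0,0,0],
    [0,0,0,0,0,0],
  ],
)

```text
clock: 13.48
ee_pos: [586.6, -205.2, 14.3]
tcp_rot: [-3.133, 0.001, 1.78]
force: [0.7, 1.1, -0.4]
gripper_width: 1.001
```

```bash
python3 - <<'E'
from h import *
st()
print(plan([584.5,-204.7,5],[np.pi,0,1.774],smax=14))
E
```

```text
t 13.48 p [ 586.6 -205.2   14.3] rpy [-3.133e+00  1.000e-03  1.780e+00] F [ 0.7  1.1 -0.4] M [-0.02  0.01 -0.01] w 1.001 q [-0.44  0.62 -0.12  0.84 -0.01 -0.65]
[0.004, -0.008, 0.037, -0.003, 0.0, 0.002],
1
```

>>> apply_moves(
  deltas=[
    [0,-0.003,0.02,-0.002,0,0.002],
    [0,-0.001,0.015,-0.001,0,0],
    [0,0,0.002,0,0,0],
    [0,0,0,0,0,0],
  ],
)

```text
clock: 13.82
ee_pos: [586.2, -205.7, 5.2]
tcp_rot: [3.138, 0.002, 1.773]
force: [0.7, -0.3, -0.5]
gripper_width: 1.003
```

```bash
python3 - <<'E'
from h import *
st()
c=manip.camera_info("wrist"); im=manip.grab_frame("wrist"); cv2.imwrite("pics/w10.png",im[:,:,::-1])
print(plan([584.5,-205,5],[np.pi,0,1.776],smax=14))
E
```

```text
t 13.82 p [ 586.2 -205.7    5.2] rpy [3.138e+00 2.000e-03 1.773e+00] F [ 0.7 -0.3 -0.5] M [-0.01 -0.01 -0.  ] w 1.003 q [-0.44  0.62 -0.14  0.81  0.   -0.64]
[0.004, -0.006, 0.001, 0.001, 0.001, -0.001],
1
```

View pics/w10.png

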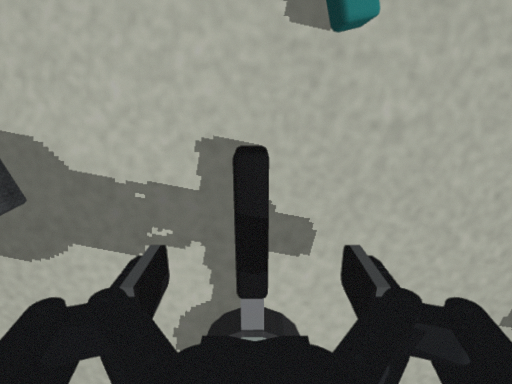

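Aligned: the handle (x≈252) sits midway between the pads. Closing.

>>> apply_moves(
  deltas=[
    [0,0,0,0,0,0],
    [0,0,0,0,0,0],
    [0,0,0,0,0,0],
    [0,0,0,0,0,0],
    [0,0,0,0,0,0],
    [0,0,0,0,0,0],
    [0,0,0,0,0,0],
    [0,0,0,0,0,0],
  ],
  claw=1,
  force=60,
)

```text
clock: 14.53
ee_pos: [587.6, -206.4, 7.3]
tcp_rot: [3.136, 0.004, 1.773]
force: [-0.3, 0.4, -0.9]
gripper_width: 0.171
```

```bash
python3 - <<'E'
from h import *
st()
E
```

```text
t 14.53 p [ 587.6 -206.4    7.3] rpy [3.136 0.004 1.773] F [-0.3  0.4 -0.9] M [-0.01  0.08 -0.  ] w 0.171 q [-0.44  0.62 -0.14  0.81  0.   -0.64]
```

Gripped (opening 14.5 mm). Lifting.

>>> apply_moves(
  deltas=[
    [0,0,-0.03,0,0,0],
    [0,0,-0.06,0,0,0],
    [0,0,-0.09,0,0,0],
    [0,0,-0.1,0,0,0],
    [0,0,-0.1,0,0,0],
    [0,0,-0.1,0,0,0],
    [0,0,-0.1,0,0,0],
    [0,0,-0.1,0,0,0],
    [0,0,-0.08,0,0,0],
    [0,0,-0.05,0,0,0],
    [0,0,0,0,0,0],
    [0,0,0,0,0,0],
  ],
)

```text
clock: 15.53
ee_pos: [582.5, -204.1, 220.5]
tcp_rot: [-3.141, -0.001, 1.773]
force: [-0.2, -0.7, -2.2]
gripper_width: 0.167
```

```bash
python3 - <<'E'
from h import *
st()
c=manip.camera_info("wrist"); im=manip.grab_frame("wrist"); cv2.imwrite("pics/w11.png",im[:,:,::-1])
im=manip.grab_frame("scene"); cv2.imwrite("pics/s11.png",im[:,:,::-1])
print(plan([528.4,168,240],[np.pi,0,1.773],smax=30))
E
```

```text
t 15.53 p [ 582.5 -204.1  220.5] rpy [-3.141e+00 -1.000e-03  1.773e+00] F [-0.2 -0.7 -2.2] M [ 0.    0.01 -0.03] w 0.167 q [-0.44  0.47  0.19  1.3   0.   -0.64]
[0.115, 0.007, -0.006, 0.0, 0.0, 0.0],
[0.115, 0.007, -0.006, 0.0, 0.0, 0.0],
[0.115, 0.007, -0.006, 0.0, 0.0, 0.0],
[0.115, 0.007, -0.006, 0.0, 0.0, 0.0],
[0.115, 0.007, -0.006, 0.0, 0.0, 0.0],
[0.115, 0.007, -0.006, 0.0, 0.0, 0.0],
[0.115, 0.007, -0.006, 0.0, 0.0, 0.0],
[0.115, 0.007, -0.006, 0.0, 0.0, 0.0],
[0.115, 0.007, -0.006, 0.0, 0.0, 0.0],
[0.115, 0.007, -0.006, 0.0, 0.0, 0.0],
[0.115, 0.007, -0.006, 0.0, 0.0, 0.0],
[0.115, 0.007, -0.006, 0.0, 0.0, 0.0],
[0.115, 0.007, -0.006, 0.0, 0.0, 0.0],
13
```

View pics/w11.png

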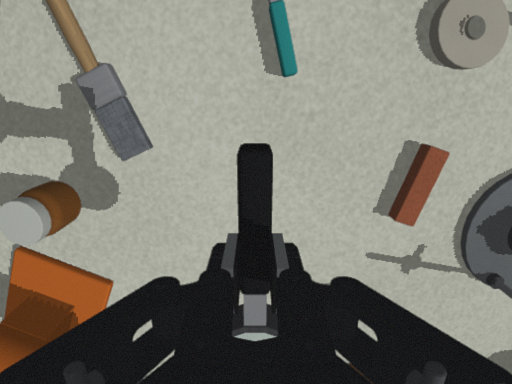

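View pics/s11.png

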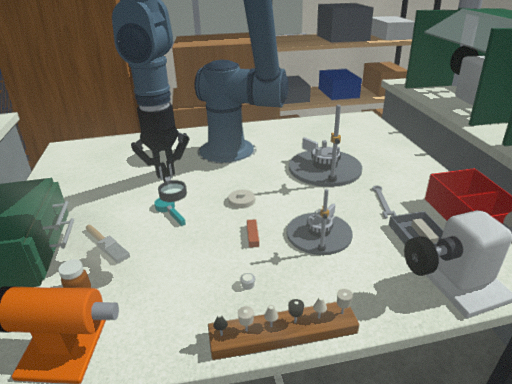

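The loupe is held (scene view, rim at (172,190)), with the handle aligned at x≈255 in the wrist view. Carrying it high over to the holder.

>>> apply_moves(
  deltas=[
    [0.04,0.003,-0.008,0,0,0],
    [0.08,0.006,-0.008,0,0,0],
    [0.115,0.007,-0.008,0,0,0],
    [0.115,0.007,-0.008,0,0,0],
    [0.115,0.007,-0.008,0,0,0],
    [0.115,0.007,-0.008,0,0,0],
    [0.115,0.007,-0.008,0,0,0],
    [0.115,0.007,-0.006,0,0,0],
    [0.115,0.007,-0.006,0,0,0],
    [0.115,0.007,-0.006,0,0,0],
    [0.08,0.006,-0.006,0,0,0],
    [0.05,0.003,0,0,0,0],
  ],
)

```text
clock: 16.63
ee_pos: [526.5, 104.3, 224.8]
tcp_rot: [-3.109, -0.017, 1.768]
force: [0.6, 0.1, -0.2]
gripper_width: 0.166
```

```bash
python3 - <<'E'
from h import *
st()
print(plan([528.4,168,235],[np.pi,0,1.773],smax=30))
E
```

```text
t 16.63 p [526.5 104.3 224.8] rpy [-3.109 -0.017  1.768] F [ 0.6  0.1 -0.2] M [-0.02 -0.09 -0.01] w 0.166 q [ 0.07  0.33 -0.    1.27  0.01 -0.13]
[0.083, 0.019, -0.013, -0.003, -0.002, -0.001],
[0.083, 0.019, -0.013, -0.003, -0.002, -0.001],
[0.083, 0.019, -0.013, -0.003, -0.002, -0.001],
3
```

>>> apply_moves(
  deltas=[
    [0.083,0.019,-0.01,-0.003,-0.002,0],
    [0.083,0.019,-0.01,-0.003,-0.002,0],
    [0.05,0.012,0,-0.003,-0.002,0],
    [0,0,0,0,0,0],
    [0,0,0,0,0,0],
    [0,0,0,0,0,0],
  ],
)

```text
clock: 17.13
ee_pos: [518.9, 167.9, 222.8]
tcp_rot: [-3.122, -0.0, 1.776]
force: [0.2, -0.3, -0.6]
gripper_width: 0.172
```

```bash
python3 - <<'E'
from h import *
st()
im=manip.grab_frame("top"); cv2.imwrite("pics/t12.png",cv2.resize(im[110:260,120:350,::-1],None,fx=3.4,fy=3.4,interpolation=cv2.INTER_CUBIC))
spots("top",["lens"]); manip.grab_frame("scene"); spots("scene",["lens","focus_mark"])
print(plan([528.4,168,150],[np.pi,0,1.773],smax=30))
E
```

```text
t 17.13 p [518.9 167.9 222.8] rpy [-3.122 -0.     1.776] F [ 0.2 -0.3 -0.6] M [ 0.   -0.03 -0.02] w 0.172 q [ 0.2   0.34 -0.    1.25 -0.   -0.01]
top lens 0.76 [585.4 190.2 219.7] [195. 160.]
top lens 0.64 [ 355.9 -235.2    9. ] [326. 238.]
top lens 0.54 [ 512.  -397.2    0.7] [373. 194.]
top lens 0.4 [598.7 182.4  47.4] [205. 163.]
scene lens 0.83 [ 359.  -238.6    9.3] [165. 204.]
scene lens 0.82 [584.3 181.  225.3] [323. 158.]
scene lens 0.5 [555.7 223.3  45. ] [330. 210.]
scene lens 0.41 [597.8 177.9  49.4] [320. 219.]
scene focus_mark 0.58 [642.2 163.7 128.7] [322. 204.]
scene focus_mark 0.55 [308.6 310.5 163.8] [332. 133.]
[-0.001, 0.013, 0.098, -0.002, 0.0, 0.0],
[-0.001, 0.012, 0.098, -0.002, 0.0, 0.0],
[-0.001, 0.012, 0.098, -0.002, 0.0, 0.0],
3
```

View pics/t12.png

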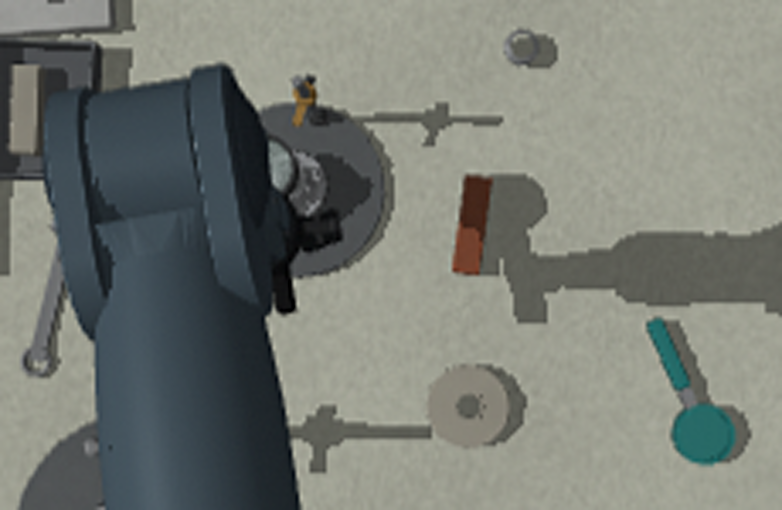

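Detections put the lens 66–68 mm ahead of the TCP, as expected. Descending straight above the cap, stopping slightly high.

>>> apply_moves(
  deltas=[
    [0,0.022,0.06,-0.002,0,0],
    [0,0.018,0.09,-0.002,0,0],
    [0,0.014,0.09,-0.002,0,0],
    [0,0.008,0.06,0,0,0],
    [0,0,0.03,0,0,0],
    [0,0,0,0,0,0],
    [0,0,0,0,0,0],
  ],
)

```text
clock: 17.97
ee_pos: [538.7, 166.5, 140.5]
tcp_rot: [3.133, 0.0, 1.767]
force: [-0.1, -1.1, -1.6]
gripper_width: 0.168
```

```bash
python3 - <<'E'
from h import *
st()
print(plan([531,168,123],[np.pi,0,1.773],smax=15))
E
```

```text
t 17.97 p [538.7 166.5 140.5] rpy [3.133 0.    1.767] F [-0.1 -1.1 -1.6] M [-0.02 -0.01  0.01] w 0.168 q [ 0.19  0.39 -0.14  1.03 -0.   -0.01]
[0.006, -0.015, 0.035, 0.001, 0.0, -0.001],
[0.006, -0.015, 0.035, 0.001, 0.0, -0.001],
2
```

>>> apply_moves(
  deltas=[
    [0.006,-0.012,0.02,0.001,0,-0.001],
    [0.004,-0.012,0.02,0.001,0,0],
    [0.002,-0.004,0.01,0,0,0],
    [0,0,0,0,0,0],
    [0,0,0,0,0,0],
  ],
)

```text
clock: 18.38
ee_pos: [532.6, 168.3, 130.4]
tcp_rot: [3.135, 0.0, 1.77]
force: [-0.7, 0.8, -1.4]
gripper_width: 0.17
```

```bash
python3 - <<'E'
from h import *
st()
im=manip.grab_frame("top"); cv2.imwrite("pics/t13.png",cv2.resize(im[130:205,170:255,::-1],None,fx=7,fy=7,interpolation=cv2.INTER_CUBIC))
im=manip.grab_frame("scene"); cv2.imwrite("pics/s13.png",cv2.resize(im[170:270,270:370,::-1],None,fx=6,fy=6,interpolation=cv2.INTER_CUBIC))
spots("top",["lens"]); spots("scene",["lens"])
E
```

```text
t 18.38 p [532.6 168.3 130.4] rpy [3.135 0.    1.77 ] F [-0.7  0.8 -1.4] M [ 0.01  0.02 -0.  ] w 0.17 q [ 0.19  0.39 -0.17  1.01 -0.   -0.01]
top lens 0.72 [ 354.6 -238.4   10.9] [327. 239.]
top lens 0.54 [601.4 188.7 131.3] [200. 159.]
top lens 0.31 [383.2   1.7   0.4] [257. 228.]
scene lens 0.98 [596.8 183.3 135.3] [324. 191.]
scene lens 0.89 [ 358.4 -239.6    8.6] [164. 204.]
```

View pics/t13.png

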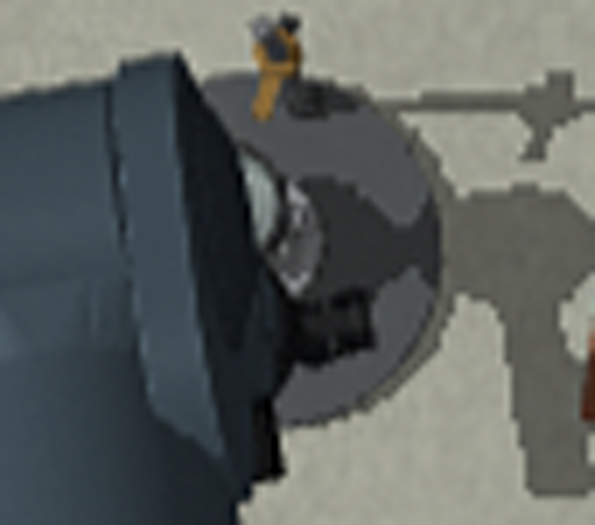

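View pics/s13.png

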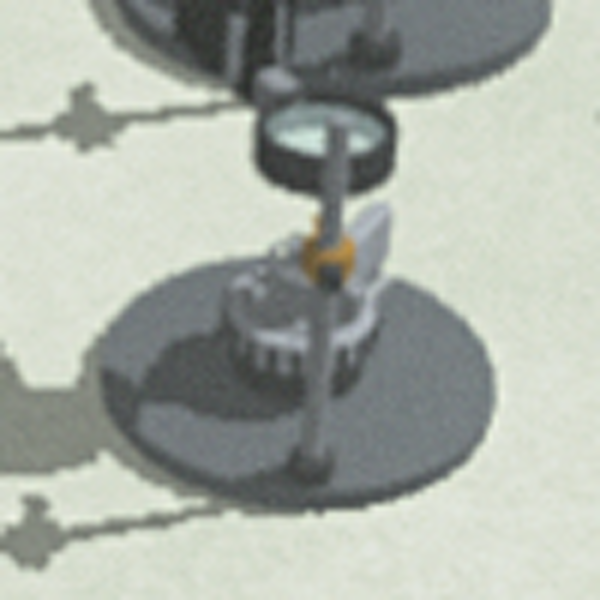

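```bash
cat >> h.py <<'E'
def circ(x,y,z,r,n=73):
    a=np.linspace(0,2*np.pi,n); return np.c_[x+r*np.cos(a),y+r*np.sin(a),np.full(n,z)]
def overlay(cam,im,box,f,lens,out,hold=(597,181.5,-.255),h=9.8):
    c=manip.camera_info(cam); x0,x1,y0,y1=box
    b=cv2.resize(im[y0:y1,x0:x1,::-1],None,fx=f,fy=f,interpolation=cv2.INTER_CUBIC)
    T=lambda P:((proj(c,P)-[x0,y0]+.5)*f).round().astype(np.int32)
    hx,hy,yw=hold; H=lambda r,z:[hx+r*np.cos(yw),hy+r*np.sin(yw),z]
    for P,col in((circ(hx,hy,12,90),(0,255,0)),(circ(hx,hy,73,18),(0,255,0)),([H(78,12),H(78,190)],(0,255,0)),(circ(*H(78,190),5),(0,255,0)),([H(48,115+h),H(70,115+h)],(255,0,255))): cv2.polylines(b,[T(P)],False,col,1)
    if lens is not None:
        for dz in(-10,10): cv2.polylines(b,[T(circ(lens[0],lens[1],lens[2]+dz,30))],True,(0,0,255),1)
    cv2.imwrite(out,b)
E
python3 - <<'E'
from h import *
st(); s=manip.read_state(); p=s["ee_pos"]; L=[p[0]+66*np.cos(.2),p[1]+66*np.sin(.2),p[2]-7+10]; print(L)
overlay("scene",manip.grab_frame("scene"),(270,370,170,270),6,L,"pics/s14.png")
E
```

```text
t 18.58 p [532.8 168.2 130.4] rpy [3.135 0.    1.77 ] F [ 0.4 -0.1 -0.2] M [-0.03  0.02  0.  ] w 0.167 q [ 0.19  0.39 -0.17  1.01 -0.   -0.01]
[np.float64(597.4819873761395), np.float64(181.32819587452292), np.float64(133.3898254521981)]
```

View pics/s14.png

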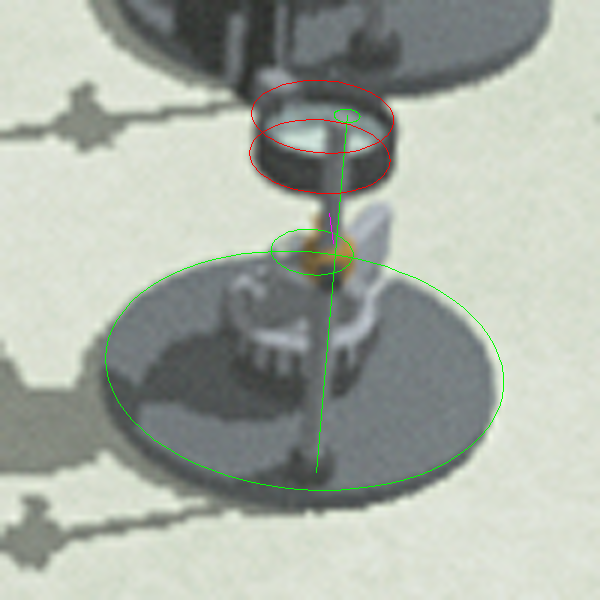

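In the scene overlay the rim sits about 2–4 mm toward +y relative to the holder. The arc kinematics agree: the tool yaw and position on the tab put the axis at y≈179.5. I'll shift −y and lower to height, then measure again.

```bash
python3 - <<'E'
from h import *
print(plan([532,165.5,122],[np.pi,0,1.77],smax=5))
E
```

```text
[-0.005, -0.003, 0.017, 0.001, 0.0, 0.0],
[-0.005, -0.003, 0.017, 0.001, 0.0, 0.0],
2
```

>>> apply_moves(
  deltas=[
    [-0.006,-0.003,0.018,0.001,0,0],
    [-0.005,-0.003,0.016,0.001,0,0],
    [0,0,0.003,0,0,0],
    [0,0,0,0,0,0],
    [0,0,0,0,0,0],
  ],
)

```text
clock: 19.05
ee_pos: [532.0, 164.7, 120.0]
tcp_rot: [-3.141, 0.001, 1.77]
force: [-0.7, 0.3, -0.4]
gripper_width: 0.166
```

```bash
python3 - <<'E'
from h import *
st(); s=manip.read_state(); p=s["ee_pos"]; L=[p[0]+66*np.cos(.2),p[1]+66*np.sin(.2),p[2]-7.3+10]; print(np.round(L,1))
ims=np.mean([manip.grab_frame("scene").astype(float) for _ in range(3)],0).astype(np.uint8)
cv2.imwrite("pics/sraw15.png",ims[:,:,::-1])
b=cv2.resize(ims[175:245,290:350,::-1],None,fx=10,fy=8.5,interpolation=cv2.INTER_CUBIC); cv2.imwrite("pics/s15.png",b)
E
```

```text
t 19.05 p [532.  164.7 120. ] rpy [-3.141e+00  1.000e-03  1.770e+00] F [-0.7  0.3 -0.4] M [0.   0.01 0.09] w 0.166 q [ 0.19  0.4  -0.18  0.99 -0.   -0.01]
[596.7 177.8 122.7]
```

View pics/s15.png

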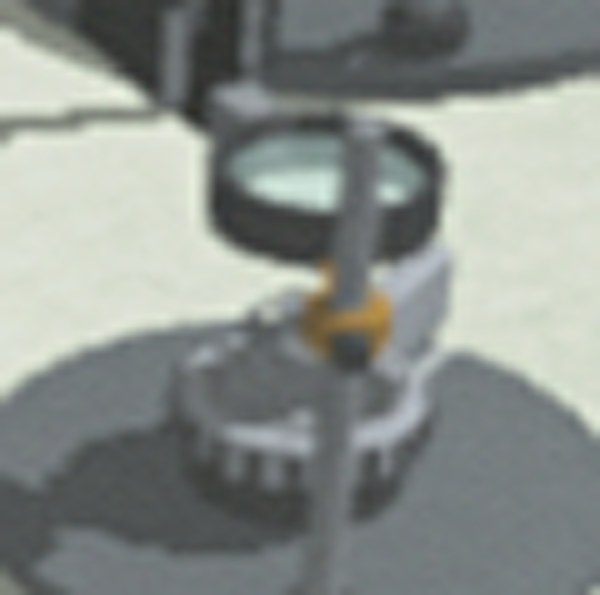

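```bash
python3 - <<'E'
from h import *
im=cv2.imread("pics/sraw15.png"); cv2.imwrite("pics/s16.png",cv2.resize(im[205:262,278:362],None,fx=9,fy=9,interpolation=cv2.INTER_CUBIC))
E
```

```text
(no output)
```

View pics/s16.png

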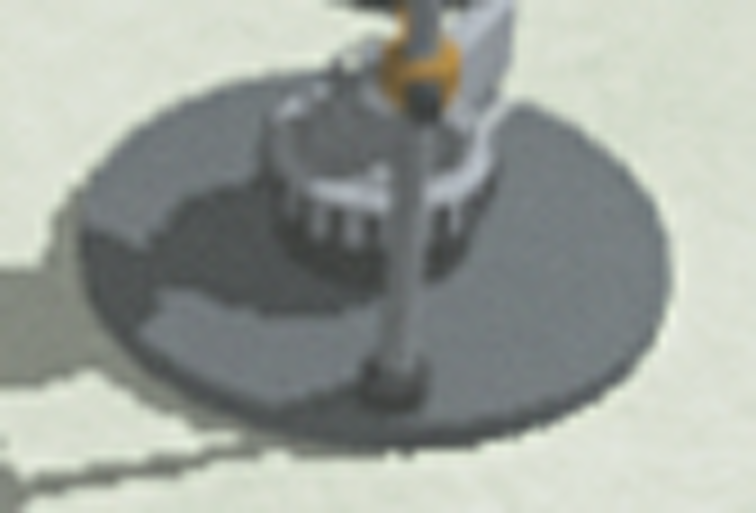

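```bash
python3 - <<'E'
from h import *
c=manip.camera_info("scene")
C=lambda u,v:np.array([278+u/9-.5,205+v/9-.5]); B=lambda u,v:np.array([290+u/10-.5,175+v/8.5-.5])
def ext(P): u=proj(c,P); return np.r_[u.min(0),u.max(0)]
def rh(q):
    x,y,du,dv=q
    e=ext(circ(x,y,12,90))-np.r_[C(78,66),C(669,428)]
    k=ext(circ(x,y,46,34))[[0,2]]-[C(262,0)[0],C(500,0)[0]]
    t=proj(c,[x+78*np.cos(-.255),y+78*np.sin(-.255),190])[0]-B(362,122)
    return np.r_[e+np.r_[du,dv,du,dv],k+du,t+[du,dv],du/1.,dv/1.,(x-597)/1.5,(y-180)/1.5]
s=least_squares(rh,[597,180,0,0]); x,y,du,dv=s.x; print("holder",s.x.round(2),s.fun.round(2))
def rr(q):
    a=proj(c,np.r_[circ(q[0],q[1],q[2]+10,30),circ(q[0],q[1],q[2]-10,30)])
    t=a[:73];b=a[73:]
    return np.r_[a[:,0].min()-B(210,0)[0]+du,a[:,0].max()-B(446,0)[0]+du,t[:,1].min()-B(0,117)[1]+dv,b[:,1].max()-B(0,262)[1]+dv,(q[2]-122.7)/2]
s=least_squares(rr,[597,178,123]); print("lens",s.x.round(2),s.fun.round(2),"rel",(s.x[:2]-[x,y]).round(2))
spots("scene",["lens"])
E
```

```text
holder [ 5.9703e+02  1.7958e+02 -4.2000e-01  3.3000e-01] [-0.2  -0.14  0.46 -0.49  0.4  -0.59  0.35  0.3  -0.42  0.33  0.02 -0.28]
lens [600.07 180.32 122.54] [-0.17  0.17 -1.01  0.88 -0.08] rel [3.03 0.74]
scene lens 0.91 [599.1 174.1 120.1] [320. 197.]
scene lens 0.76 [ 361.1 -235.8   11.6] [165. 203.]
```

The rim's vertical extent comes out about 1.9 px short of the model, which might mean a tilt. I'll check it with overlays.

```bash
python3 - <<'E'
from h import *
c=manip.camera_info("scene"); im=cv2.imread("pics/sraw15.png"); f=14
def draw(L,tilt,col,b,x0,y0):
    R=Ro.from_euler("z",.2)*Ro.from_euler("y",-tilt)
    for r in(30,):
        for dz in(-10,10):
            a=np.linspace(0,2*np.pi,73); P=R.apply(np.c_[r*np.cos(a),r*np.sin(a),np.full(73,dz)])+L
            u=((proj(c,P)+[.42,-.33]-[x0,y0]+.5)*f).round().astype(np.int32); cv2.polylines(b,[u],True,col,1)
x0,y0=303,180; out=[]
for t in(0,.12):
    b=cv2.resize(im[180:212,303:342],None,fx=f,fy=f,interpolation=cv2.INTER_CUBIC)[:, :390*14//10]
    draw(np.array([600,180.3,122.5]),t,(0,0,255),b,x0,y0); out.append(b[:,:395])
raw=cv2.resize(im[180:212,303:342],None,fx=f,fy=f,interpolation=cv2.INTER_CUBIC)[:,:395]
cv2.imwrite("pics/s17.png",np.hstack(out)); cv2.imwrite("pics/s17r.png",raw)
E
```

```text
(no output)
```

View pics/s17.png

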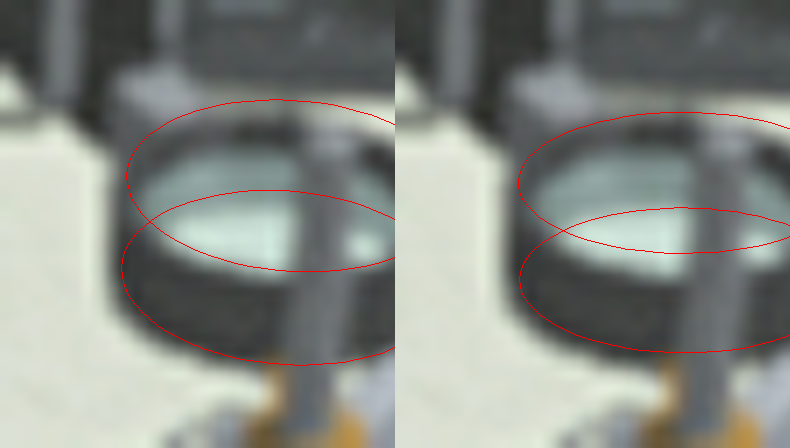

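View pics/s17r.png

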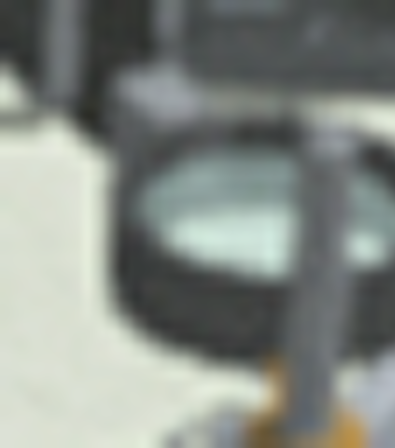

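```bash
python3 - <<'E'
from h import *
c=manip.camera_info("scene"); f=14
im=cv2.imread("pics/scene0.png"); x0,y0=165,246
b=cv2.resize(im[y0:y0+36,x0:x0+36],None,fx=f,fy=f,interpolation=cv2.INTER_CUBIC); r=b.copy()
for dz in(0,20):
    u=((proj(c,circ(651.5,-190.5,dz,30))-[x0,y0]+.5)*f).round().astype(np.int32); cv2.polylines(b,[u],True,(0,0,255),1)
cv2.imwrite("pics/s18.png",np.hstack([r,b])[:, :1008][:, 0:1008] if 0 else cv2.resize(np.hstack([r,b]),None,fx=.79,fy=.79))
E
```

```text
(no output)
```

View pics/s18.png

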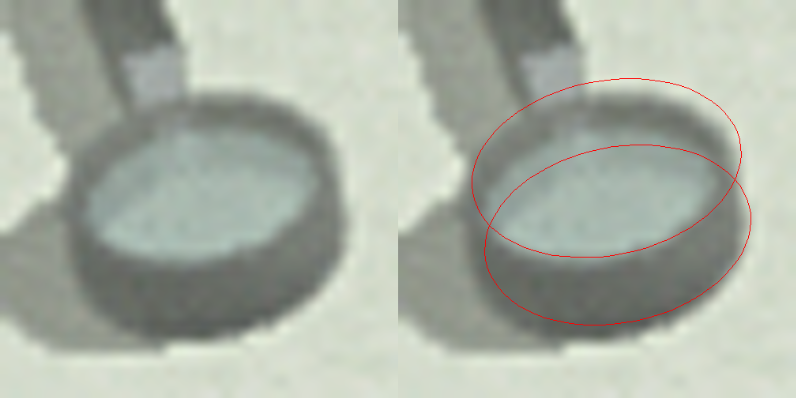

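On the bench, where the loupe was certainly level, the same check fits the model. The lens ellipse ratio while held also suggests level, so the scene measurement is noise-limited. I'll check levelness with the wrist camera on the handle instead, before and after gripping.

```bash
python3 - <<'E'
from h import *
st()
im=np.mean([manip.grab_frame("wrist").astype(float) for _ in range(2)],0).astype(np.uint8)[:,:,::-1]; cv2.imwrite("pics/w19.png",im)
a=cv2.imread("pics/w10.png")
g=lambda m:cv2.convertScaleAbs(cv2.resize(m[130:350,210:300],None,fx=4,fy=2.7*0+2.7,interpolation=cv2.INTER_CUBIC),alpha=1.8,beta=15)
cv2.imwrite("pics/c19.png",np.hstack([g(a),g(im)]))
E
```

```text
t 19.25 p [532.3 164.9 120.4] rpy [3.141e+00 1.000e-03 1.770e+00] F [ 0.5  0.5 -0.6] M [ 0.02  0.03 -0.01] w 0.168 q [ 0.19  0.4  -0.18  0.99 -0.   -0.01]
```

View pics/c19.png

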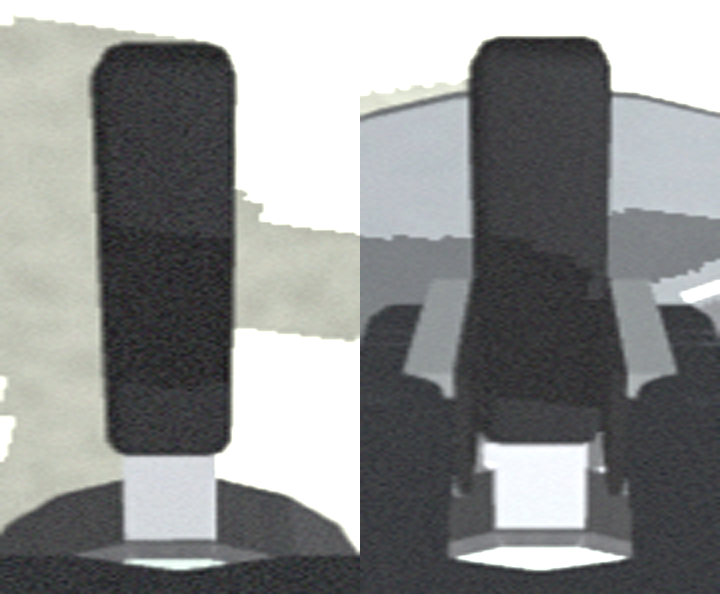

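The taper changed: at row 80 the width went from 145 to 139, and at row 270 from 133 to 135. So the loupe did pitch in the grip, lens end up. I'll fit the pitch.

```bash
cat > fitp.py <<'E'
from h import *
c=manip.camera_info("wrist"); s=manip.read_state(); Rw=Rt(s["tcp_rot"]); 
# camera in tool frame (fixed)
Rct=c["R"]@Rw.as_matrix(); tct=c["R"]@s["ee_pos"]+c["t"]
ct=dict(c); ct["R"]=Rct; ct["t"]=tct
from itertools import product
box=np.array(list(product([-56,19],[-8,8],[0,22])),float)
def sil(q):
    x,y,z,yaw,pitch=q  # loupe origin in tool frame; loupe x ~ tool y, z ~ -tool z ; pitch>0 lens up
    R0=np.array([[0,-1,0],[1,0,0],[0,0,-1.]]).T if 0 else np.column_stack([[0,1,0],[1,0,0],[0,0,-1]])
    R=Ro.from_matrix(R0)*Ro.from_euler("z",yaw)*Ro.from_euler("y",-pitch)
    top=proj(ct,R.apply(box)+[x,y,z])
    return cv2.convexHull(top.astype(np.float32))[:,0],proj(ct,R.apply(np.array([[19,0,22.]]))+[x,y,z])[0]
def at(h,row):
    xs=[]
    for a,b in zip(h,np.roll(h,-1,0)):
        if (a[1]-row)*(b[1]-row)<=0 and a[1]!=b[1]: xs.append(a[0]+(b[0]-a[0])*(row-a[1])/(b[1]-a[1]))
    return min(xs),max(xs)
X=lambda u:210+u/4-.5; Y=lambda v:130+v/2.7-.5
def fitp(back,front,rows):
    def res(q):
        h,f=sil(q); e=[(h[:,1].min()-Y(back))*1,(f[1]-Y(front))*1]
        for r,l,rr in rows:
            a,b=at(h,Y(r)); e+=[2*(a-X(l)),2*(b-X(rr))]
        return np.array(e)
    s=least_squares(res,[0,0,5,0,0],diff_step=1e-4,x_scale=[1,1,1,.02,.02]); print("x,y,z,yaw,pitch",s.x.round(3),"res",s.fun.round(2)); return s.x
if __name__=="__main__":
    print("bench"); fitp(42,455,[(90,91.5,236),(270,101,234),(400,106,232)])
    print("held"); fitp(37,443,[(90,111,250),(180,112,249),(265,113,248)])
E
python3 fitp.py
```

```text
bench
x,y,z,yaw,pitch [-1.9300e-01  3.2770e+00  1.0095e+01  0.0000e+00  5.0000e-03] res [ 0.41 -0.33  1.1   0.92 -0.72 -0.06 -1.09 -0.49]
held
x,y,z,yaw,pitch [1.0000e-03 2.8860e+00 1.2465e+01 0.0000e+00 8.0000e-02] res [ 0.1  -0.53 -5.89 -6.53 -5.37 -6.76 -4.9  -6.95]
```

```bash
sed -i 's|s=least_squares(res,\[0,0,5,0,0\],diff_step=1e-4,x_scale=\[1,1,1,.02,.02\])|g=lambda p:res(np.array(p)*[1,1,1,.01,.01]); s=least_squares(g,[1,3,8,1,1],diff_step=1e-2); s.x=s.x*[1,1,1,.01,.01]|' fitp.py; python3 fitp.py
```

```text
bench
x,y,z,yaw,pitch [-1.0000e-02  3.2490e+00  1.0017e+01  8.0000e-03  6.0000e-03] res [ 0.25 -0.29  0.16  0.01 -0.58  0.11 -0.18  0.47]
held
x,y,z,yaw,pitch [ 1.447  2.455 11.61   0.     0.049] res [-0.27  0.31 -0.28  0.29  0.22 -0.23  0.67 -0.7 ]
```

```bash
cat > edges.py <<'E'
from fitp import *
def edges(fn,rows,th=None):
    g=cv2.GaussianBlur(cv2.imread(fn).max(2).astype(float),(1,5),0); o=[]
    for r in rows:
        l=g[r]; c0=254
        def cross(step):
            i=c0
            m=l[c0-6:c0+7].mean(); b=l[c0+step*28:c0+step*24:-step if step>0 else 1]; b=l[min(c0+step*24,c0+step*28):max(c0+step*24,c0+step*28)].mean(); t=(m+b)/2
            i=c0+step*9
            while l[i]<t: i+=step
            return i-step*(l[i]-t)/(l[i]-l[i-step])
        o.append((r,cross(-1),cross(1)))
    return o
def backrow(fn):
    g=cv2.imread(fn).max(2).astype(float)[:,246:260].mean(1); i=160
    t=(g[165:175].mean()+g[130:138].mean())/2
    while g[i]<t:i-=1
    return i+(g[i]-t)/(g[i]-g[i+1])
def fit2(fn,rows):
    E=edges(fn,rows); br=backrow(fn)
    def res(q):
        q=np.array(q)*[1,1,1,.01,.01]; h,f=sil(q); e=[h[:,1].min()-br]
        for r,l,rr in E: a,b=at(h,r); e+=[a-l,b-rr]
        return np.array(e)
    s=least_squares(res,[1,3,8,1,1],diff_step=1e-2,loss="soft_l1",f_scale=.3); x=s.x*[1,1,1,.01,.01]; J=s.jac; cov=np.linalg.pinv(J.T@J)*np.mean(s.fun**2)
    w=[round(b-a,1) for _,a,b in E]; print(fn,"xyz yaw pitch",x.round(3),"sd pitch",round(.01*cov[4,4]**.5,4),"rms",round(np.sqrt(np.mean(res(s.x)**2)),2),"back",round(br,1),"w",w[0],w[len(w)//2],w[-1]); return x
if __name__=="__main__":
    import sys
    for f in sys.argv[1:]: fit2(f,range(158,228,3))
E
python3 edges.py pics/w10.png pics/w11.png pics/w19.png
```

```text
pics/w10.png xyz yaw pitch [0.089 2.648 6.57  0.01  0.058] sd pitch 0.0356 rms 0.29 back 144.4 w 36.2 35.2 34.1
pics/w11.png xyz yaw pitch [ 1.4210e+00  2.0140e+00  1.1979e+01  1.0000e-03 -1.8000e-02] sd pitch 0.0104 rms 0.09 back 142.8 w 35.8 34.7 33.4
pics/w19.png xyz yaw pitch [ 1.3940e+00  1.9090e+00  1.1312e+01  1.0000e-03 -2.1000e-02] sd pitch 0.0241 rms 0.2 back 142.9 w 35.9 34.9 33.5
```

```bash
python3 - <<'E'
from fitp import *
def rows(q):
    h,f=sil(q); x,y,z,yaw,p=q
    R=Ro.from_matrix(np.column_stack([[0,1,0],[1,0,0],[0,0,-1]]))*Ro.from_euler("z",yaw)*Ro.from_euler("y",-p)
    rim=proj(ct,R.apply(np.array([[40.6,0,20.]]))+[x,y,z])[0][1]; a,b=at(h,193)
    return np.array([h[:,1].min(),f[1],rim,b-a])
b=np.array([144.4,298.2,330,35.15]); hd=np.array([142.8,293.8,325.6,34.8])
s=least_squares(lambda p:(rows([0,p[0],p[1],0.005,0])-b)[[0,1]],[3,8],diff_step=1e-2); print("bench y,z",s.x,"pred",rows([0,*s.x,.005,0]),"obs",b)
bias=b-rows([0,*s.x,.005,0])
for name,use in(("all",[0,1,2,3]),("rows",[0,1,2]),("z fixed 7.3",None)):
    if use: t=least_squares(lambda p:(rows([0,p[0],p[1],.005,p[2]*.01])+bias-hd)[use],[3,8,1],diff_step=1e-2); print(name,"dy,dz",(t.x[:2]-s.x).round(2),"pitch",(t.x[2]*.01).round(4),t.fun.round(2))
    else:
        t=least_squares(lambda p:(rows([0,p[0],s.x[1]+2.1,.005,p[1]*.01])+bias-hd)[[0,1,2,3]],[3,1],diff_step=1e-2); print(name,(t.x[0]-s.x[0]).round(2),"pitch",(t.x[1]*.01).round(4),t.fun.round(2))
E
```

```text
bench y,z [2.54458267 8.74696417] pred [144.3999939  298.19999946 329.28583767  35.34181213] obs [144.4  298.2  330.    35.15]
all dy,dz [-0.5   2.83] pitch -0.003 [-0.1   0.22 -0.1  -0.38]
rows dy,dz [-0.33  3.13] pitch 0.0075 [-0. -0. -0.]
z fixed 7.3 -0.89 pitch -0.0158 [-0.48  0.61 -0.04 -0.06]
```

With the handle and rim rows combined, the pitch is 0 ± 0.015 rad, so the loupe is level. The width-based estimate was noise. Offsets give the lens at about (599.6,179,122.7), and the scene-relative fit agrees (+3 mm in x). I'll correct by −2.7 mm in x and +2 mm in z.

```bash
python3 - <<'E'
from h import *
st(); print(plan([529.6,164.8,122.3],[np.pi,0,1.77],smax=15))
E
```

```text
t 19.35 p [532.3 164.9 120.4] rpy [3.141e+00 1.000e-03 1.770e+00] F [ 0.9 -0.  -1.4] M [-0.02  0.06 -0.  ] w 0.165 q [ 0.19  0.4  -0.18  0.99 -0.   -0.01]
[0.002, -0.011, -0.007, 0.0, 0.0, 0.0],
1
```

>>> apply_moves(
  deltas=[
    [0.001,-0.006,-0.004,0,0,0],
    [0.001,-0.005,-0.004,0,0,0],
    [0,0,0,0,0,0],
    [0,0,0,0,0,0],
    [0,0,0,0,0,0],
    [0,0,0,0,0,0],
  ],
)

```text
clock: 19.85
ee_pos: [529.4, 165.1, 123.2]
tcp_rot: [3.14, 0.001, 1.77]
force: [-0.8, -0.3, -0.9]
gripper_width: 0.166
```

```bash
python3 - <<'E'
from h import *
st()
ims=np.mean([manip.grab_frame("scene").astype(float) for _ in range(3)],0).astype(np.uint8)
cv2.imwrite("pics/sraw20.png",ims[:,:,::-1])
st()
b=cv2.resize(ims[175:245,290:350,::-1],None,fx=10,fy=8.5,interpolation=cv2.INTER_CUBIC); 
# overlay, with scene bias from holder fit
c=manip.camera_info("scene")
T=lambda P:((proj(c,P)-[.42*-1,0] +[-.84+0,0] if 0 else proj(c,P)+[.42,-.33]-[290,175]+.5)*[10,8.5]).round().astype(np.int32)
for P in(circ(597,179.6,134.8,30),circ(597,179.6,114.8,30)): cv2.polylines(b,[T(P)],True,(0,0,255),1)
for P in(circ(597,179.6,46,34),circ(597+78*np.cos(-.255),179.6+78*np.sin(-.255),190,5)): cv2.polylines(b,[T(P)],True,(0,255,0),1)
cv2.imwrite("pics/s20.png",b)
E
```

```text
t 19.85 p [529.4 165.1 123.2] rpy [3.14e+00 1.00e-03 1.77e+00] F [-0.8 -0.3 -0.9] M [ 0.02  0.05 -0.02] w 0.166 q [ 0.19  0.39 -0.19  0.99 -0.   -0.01]
t 20.0 p [529.4 165.  123.1] rpy [3.14e+00 1.00e-03 1.77e+00] F [-0.5 -0.1 -1.5] M [0.03 0.05 0.04] w 0.166 q [ 0.19  0.39 -0.19  0.99 -0.   -0.01]
```

View pics/s20.png

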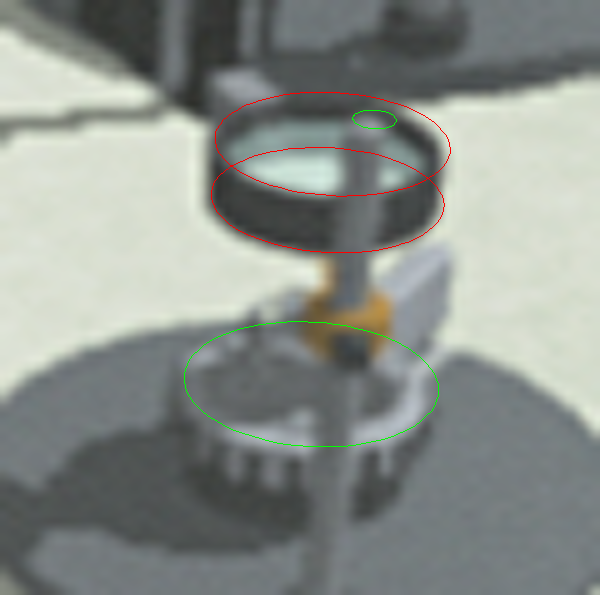

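The rim sits within about 1 mm of the target. (I drew the overlay with the bias sign flipped; I corrected for that when reading it.) One last check of the bystanders and of steadiness.

>>> apply_moves(
  deltas=[
    [0,0,0,0,0,0],
    [0,0,0,0,0,0],
    [0,0,0,0,0,0],
    [0,0,0,0,0,0],
  ],
)

```text
clock: 20.33
ee_pos: [529.4, 165.0, 123.0]
tcp_rot: [3.14, 0.001, 1.77]
force: [0.2, -0.5, -1.1]
gripper_width: 0.166
```

```bash
python3 - <<'E'
from h import *
st(); im=manip.grab_frame("top")[:,:,::-1]; st()
cv2.imwrite("pics/t21.png",im); a=cv2.imread("pics/top0.png")
d=(cv2.absdiff(a,im).max(2)>40).astype(np.uint8)*255; cv2.imwrite("pics/d21.png",np.hstack([cv2.resize(im,(400,300)),cv2.resize(cv2.merge([d]*3),(400,300))]))
E
```

```text
t 20.33 p [529.4 165.  123. ] rpy [3.14e+00 1.00e-03 1.77e+00] F [ 0.2 -0.5 -1.1] M [-0.02  0.01  0.04] w 0.166 q [ 0.19  0.39 -0.19  0.99 -0.   -0.01]
t 20.38 p [529.4 165.  123. ] rpy [3.14 0.   1.77] F [ 0.5  0.8 -0.5] M [-0.06  0.02 -0.08] w 0.173 q [ 0.19  0.39 -0.19  0.99 -0.   -0.01]
```

View pics/d21.png

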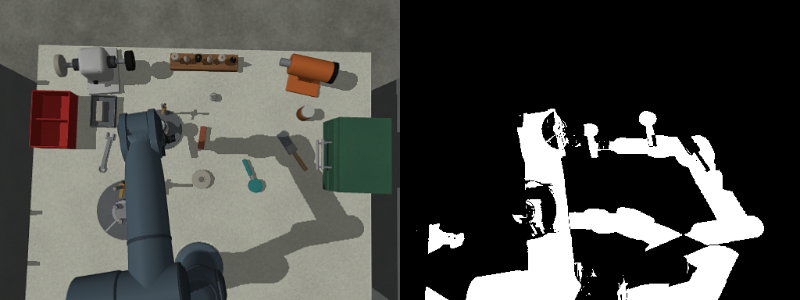

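The difference image shows only the arm, its shadow and the removed loupe; the bystanders haven't moved. The pose is steady, so I'm handing in.

```bash
python3 -c "
from workcell import manip
print(manip.hand_in())"
```

```text
the job is handed in; nothing more can be done
None
```

I turned the collar of the small holder clockwise by its tab until the tab lay over the white line, then let go. I then picked up the black-handled loupe by its handle. It is now held level over the cap at pointer height, and the job was handed in with the arm still at about 20.4 s.

**Last checks**
- **Collar:** tab and line agreed within about 0.01 rad in the wrist view before I released the tab, and the tab still looked aligned once the gripper was clear.
- **Height:** the pointer measures about z 124.8 mm and the rim's middle about 125–126 mm. The scene view read the rim slightly lower, about 0.7 mm below target.
- **Centring:** the lens is within about 1 mm of the holder's axis in the scene view. The sources I used for the axis differed by 1–3 mm, and I took y≈179.5, which the tab's arc and the scene view supported.
- **Level:** the wrist camera gives a pitch of 0 ± 0.015 rad from the handle and rim positions. Other estimates disagreed: one from the handle's width gave about 0.05 rad, and the rim looked about 1–2 px short in the scene view. I judged both to be noise and did not correct for them.
- **Other things:** the before-and-after top views differ only by the arm, its shadow and the lifted loupe. Wrist force readings stayed within about 3 N.

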